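Lock the tea tins away on the windowsill

TASK

Closing up for the day: slide every flat tea tin on the sill all the way back under the weighted hold-down arm of the chrome rack, so that they lie in one flat pile in the tray with the arm resting on it. Then take the key from its wooden stand, push it fully down into the rack's lock, turn it counter-clockwise to its stop so that the gate slides across in front of the tins, turn it back home, draw it out, and put it back upright and fully down in its stand. Do not knock over the mug or the jar.

Things in the scene. Friction and masses are not known exactly. Their poses are not given: they have to be found in the camera images.
- rack: Fixed chrome tray rack. Base plate 172 x 195 x 6 mm, its top is the tray floor; origin on the sill under the tray's centre line; x runs along the tray to its closed back, -x is the open mouth where tins go in, y left. Plate from x -75 to +97, y -45 to +150 mm. Arm's guide rods at x +86, 110 mm tall. Lock and gate on the +y side.
- tin_home (a point): Where a tin's centre belongs in plan: tray floor at rack x +6, y 0 mm, z +6 mm above the sill. Tins lie along the rack's x, piled flat; up to 13 mm short counts. Side walls (54 mm high) have inner faces 33 mm either side, from rack x -4 to +64; back stops' face at x +62. 45 mm of a tin at home sticks out of the walls, its sides free to be held.
- pad (a point): Centre of the hold-down arm's flat underside (rack x +25). A level bar 28 mm wide, 0.25 kg, riding freely up and down, falls by its weight. Flat from rack x +3 to +47; from there forward to x -37 a lip rises at 31 degrees to 24 mm above the pad: a tin pushed in along +x over those already there lifts the arm (about 5 N). A 29 mm high weight stands on it.
- holddown (a joint): Height of the hold-down arm, m: 0 at its lowest, pad 12 mm above the sill (6 mm above the tray floor); 0.062 at most. With n tins under it: 12 n - 6 mm.
- tin0_c (a point): Centre of a closed flat tea tin, bare metal with a paper label on top, 110 (its x) x 56 (y) x 12 (z) mm, 90 g. Lies flat. There are two to four tins, all alike; an absent one reads None.
- tin1_c (a point): Another such tin (see tin0).
- tin2_c (a point): Another such tin (see tin0).
- tin3_c (a point): Another such tin (see tin0).
- key_bow (a point): Centre of the upright steel key's bow: flat disc 36 mm across, 10 mm thick (key's y), to be held across that; fingertips no lower than 25 mm below this point. 32 mm below it: underside of the 34 mm round collar, 5 mm thick. Under that a round shank, then 10 to 26 mm down the bit, 24 (key's x) x 6 mm, tip 18 x 3 mm to 31 mm. 70 g. Same after half a turn.
- stand_mouth (a point): Centre of the slot's mouth on top of the fixed wooden key stand, 70 x 56 mm, 45 mm high. The slot, 31 (stand's x) x 13 mm, goes right through. The key stands in it, bit along the stand's x, collar resting on the top: the bow's centre then is 32 mm above this point. It goes back the same way.
- lock_mouth (a point): Centre of the keyhole on top of the rack's lock, 50 mm above the sill, at rack x -20, y +110 mm. Face plate 70 (rack x) x 56 x 6 mm with a slot 28 (x) x 10 mm; the barrel below has one 27 x 8.5 mm, in line when home. The key goes down, bit along rack x, till its collar rests on the face (bow 32 mm above this point); it comes out only when turned home.
- lockturn (a joint): Turn of the lock's barrel, rad: 0 home (a stop), growing counter-clockwise seen from above to the far stop at 1.30. Light friction, no spring. The key has about 0.1 rad of play in it either way, so the key must turn a little further than the barrel each way.
- gate (a joint): Travel of the gate, m, 0 open. An upright plate 7 mm thick, 67 mm long, top 56 mm above the sill, at rack x -68; open it lies from rack y +62 to +129. The key turned to its stop pushes it about 50 mm towards -y, across in front of the tins; it stays there when the key is turned back. A tin over 14 mm short of home is in its way.
- mug_c (a point): Bystander, not part of the job. Centre of a red enamel mug, 80 mm across and 80 mm high.
- jar_c (a point): Bystander, not part of the job. Centre of a glass jar, 64 mm across, 100 mm high.
Mind the look-alikes: they are no part of the job. What is shaped like the part that bears tin3_c but blue is not meant.

How it is judged:
By the outcome, as a careful person would: the job done as asked, in the order asked, and still so for the second after the job is handed in, with the robot touching nothing.
Of tin0, tin1, tin2, tin3 only 2 to 4 are there at a start; the rules pass over those that are not, and their reading is None.
At some moment in a run one of tin0, tin1, tin2, tin3 may be knocked a few centimetres aside while the robot is not near it.
It also fails if it takes over 210 s, if anything falls off the work surface, if the arm or the gripper's body presses on something with over 40 N, if the wrist force passes 120 N, or if a joint passes its speed limit or range.

ROBOT

A 6-joint arm with a two-finger parallel gripper is mounted at the origin on the work surface. World frame = base frame: x ahead of the robot, y to its left, z up, the work surface at z = 0. Lengths are in m, angles in rad, forces in N, time in s.
With the tool pointing down it reaches from about 0.375 to 0.75 m from the base axis. Payload 9 kg.
Tool frame: the origin (TCP) lies midway between the tips of the shut fingers; the grasp point (between the pads) lies 19 mm behind it (pinch_z is the distance from the TCP to the grasp point, in m); y points along the fingers, z is the direction in which the jaws open and shut, and the axes are right-handed (so a half turn about y gives the same grasp; the last joint's range is limited). The gripper opens to 85 mm and grips with 20 to 120 N. Pads are 22 mm wide; open, the fingers measure 114 mm over their backs; the gripper's body (76 mm by 85 mm) begins 54 mm behind the grasp point. The pads swing forward as they close: fully open they stand 13 mm farther back than shut.
Start: joints at [0.946, 0.104, 0.097, 1.564, 0, 1.353], TCP at [0.237, 0.551, 0.207] pointing down, gripper open.
Joint ranges: [-2.99, 2.99], [-0.84, 1.86], [-1.1, 1.16], [-1.84, 2.11], [-1.51, 1.56], [-3.14, 3.14]. Speed limits (rad/s): [2.22, 2.22, 2.57, 3.14, 3.14, 3.14].

INTERFACE

Orientations are given as a unit quaternion [x, y, z, w].
In Python, from plant import read_state, camera, sign_off, search_frame, cut_out, pinch_z gives the robot as it stands.
- The arm moves only by the tool jog_arm, never from a script. Its arguments are lists of equal length, an entry for each row: "rotation": the turn, a rotation vector about the tool's x, y, z in degrees, a list of three; "delta_pos": the shift along the tool's x, y, z in cm, a list of three; "jaw": the finger opening in cm, from 0 to 8.54. In form: {"rotation": [[wx, wy, wz], ...], "delta_pos": [[tx, ty, tz], ...], "jaw": [jaw, ...]}. A call has 1 to 8 rows; each row shifts and turns the commanded pose from where the row before left it, along the tool's axes as they then stand; what a row does not reach is not made up. A row lasts 1/12 s, in which the tool goes at most 41.7 mm and 7.16 degrees, less where a joint would pass 70% of its speed; a pose out of reach is approached as far as the arm can. A call with a gripper value outside its range is refused whole. The fingers move at their own pace and stop on an object; "squeeze" is the grip in N (left out, the last holds). Time passes only in rows, so rows that do not move let the fingers close. It gives the time, the measured TCP pose, the force and the opening at its end, in the units of the state.
- read_state(): the state, without advancing time (a new reading comes with each control period).
- camera(name): name is "side" or "top"; returns a dict with "pixels" (400x640x3 uint8, red, green, blue), "depth" (400x640 float32, m along the optical axis (not along the pixel's ray), 0 where there is no reading), "K" (3x3 intrinsics, pixels), "R" (3x3) and "t" (3): a world point X has camera coordinates R X + t. Camera axes: x right, y down, z forward; pixel columns grow to the right and rows downward; lengths in m; the calibration is good to about 2 mm. A picture is of the moment at which its call begins.
- sign_off(): hands the job in, once; it reports no verdict.
Trained networks look in a picture, given as the dict that the camera call returned (one of the last four; its "shot" number tells which), for a name from the list of things; names that differ only in an ending like _2 or _b are one class to them, and where a whole thing is asked for, a point or a joint stands for the part that bears it (a point fixed in the world has none). Each returns a list of dicts, best first, with "score" (0 to 1); they miss things now and then, are a little off and sometimes report something else, mostly with a low value. They report only what shows in the picture. A call takes as long as a camera call. They do not tell look-alikes from the thing itself.
- search_frame(label, picture): "rect" ([left, top, right, bottom] in pixels, round what is visible of it).
- cut_out(label, picture): "mask" (400x640 bool, what is visible of it) and "rect" ([left, top, right, bottom] in pixels, round what is visible of it).
The state is a dict: "time_s": time; "joint_positions": joint angles; "joint_vel": joint speeds; "effort": joint torques, N m; "tool_pos": TCP position; "orientation": TCP orientation; "wrist_force": force on the tool from outside, world axes, zero at the start; "ft_torque": the same for the moment, N m; "finger_gap": finger opening in m.
Only numpy, scipy, OpenCV 4.12 (cv2) and the standard library are available. Lean on these libraries where they do the work, as an engineer would, in place of code of your own. Each camera call takes 0.05 s, during which the arm holds its last target. There are 200 camera calls.

## Working session

There is one attempt and no reset: what is moved stays moved. The work goes in short steps, Python scripts to look and compute and a tool call to move; the robot and the scene stay as the last step left them, time stands still between calls to the robot, and variables do not carry over. Pictures are saved under pics/ and viewed, about 12 in all and at most 16, crops included, and the job is handed in when it is done.

Besides the shell and the picture viewer there is one more tool, called after "Emit:" as name(argument=value, ...) on one line, values as JSON. jog_arm: Moves the arm, as the interface text tells. Its arguments: {"type":"object","properties":{"rotation":{"type":"array","items":{"type":"array","items":{"type":"number"}}},"delta_pos":{"type":"array","items":{"type":"array","items":{"type":"number"}}},"jaw":{"type":"array","items":{"type":"number"}},"squeeze":{"type":"number"}},"required":["rotation","delta_pos","jaw"]}

```bash
ls; mkdir -p pics; cat > h.py <<'E'
import numpy as np, cv2, pickle
from plant import *
from scipy.spatial.transform import Rotation as Ro
def world(c):
    d=c["depth"];K=c["K"];v,u=np.mgrid[:400,:640]
    p=np.stack([(u-K[0,2])/K[0,0]*d,(v-K[1,2])/K[1,1]*d,d],-1)
    w=(p-c["t"])@c["R"]; w[d==0]=np.nan; return w
def pix(c,X):
    p=c["R"]@np.array(X)+c["t"]; q=c["K"]@p; return q[:2]/q[2]
def save(c,n,box=None,s=1):
    im=c["pixels"][:,:,::-1]
    if box: im=im[box[1]:box[3],box[0]:box[2]]
    cv2.imwrite("pics/"+n,cv2.resize(im,None,fx=s,fy=s,interpolation=cv2.INTER_CUBIC))
E
python3 - <<'E'
from h import *
s=read_state();print(s)
print(pinch_z)
for n in("side","top"):
    c=camera(n);save(c,n+"0.png",None,1.25);W=world(c)
    print(n,c["K"].tolist(),np.round(-c["R"].T@c["t"],3))
    for l in["rack","tin0_c","key_bow","stand_mouth","lock_mouth","mug_c","jar_c","holddown","gate","pad"]:
        try:
            for o in cut_out(l,c)[:6]:
                m=o["mask"];w=W[m];print(l,round(o["score"],2),np.round(o["rect"]).astype(int).tolist(),np.round(np.nanmedian(w,0),3),c["pixels"][m].mean(0).astype(int))
        except Exception as e: print(l,repr(e)[:80])
E
```

```text
pics
{'time_s': 0.0, 'joint_positions': array([9.46321062e-01, 1.04710186e-01, 9.64567091e-02, 1.56390751e+00,
       3.90887679e-06, 1.35309551e+00]), 'joint_vel': array([ 0.00101204,  0.00033153,  0.00052353, -0.00145857, -0.00020174,
        0.00023214]), 'effort': array([ 4.08530229e-05, -5.56930125e+01,  5.03649294e+01,  1.67523423e-02,
       -3.72407549e-04, -3.13792521e-05]), 'tool_pos': array([0.23715651, 0.55073518, 0.20660907]), 'orientation': array([ 0.69297152, -0.14302545,  0.1426285 , -0.69209198]), 'wrist_force': array([-0.79167896,  0.66585295, -0.38111615]), 'ft_torque': array([-0.03567563, -0.03998407,  0.04117886]), 'finger_gap': 0.08550658849200042}
0.0187
side [[519.343041804735, 0.0, 297.3395851635406], [0.0, 519.343041804735, 192.43168902915397], [0.0, 0.0, 1.0]] [ 0.31  -1.508  0.98 ]
rack 0.63 [314, 174, 369, 224] [ 0.577 -0.046  0.022] [113 109 111]
tin0_c 0.67 [341, 242, 378, 262] [ 0.597 -0.295  0.012] [177 171 168]
stand_mouth 0.55 [315, 148, 338, 168] [0.576 0.27  0.032] [46 24 12]
lock_mouth 0.59 [314, 176, 369, 220] [ 0.578 -0.047  0.022] [113 109 110
[... 643 characters left out ...]
 0.013] [155 150 142]
key_bow 0.68 [204, 148, 212, 161] [0.574 0.29  0.073] [110 109 109]
stand_mouth 0.96 [196, 143, 222, 174] [0.567 0.286 0.045] [66 43 27]
stand_mouth 0.63 [334, 121, 347, 171] [ 0.602 -0.076  0.024] [92 92 92]
lock_mouth 0.78 [284, 116, 358, 186] [ 0.583 -0.024  0.009] [120 117 115]
mug_c 0.91 [458, 148, 495, 189] [ 0.526 -0.452  0.034] [62 13  8]
mug_c 0.56 [336, 123, 349, 170] [ 0.596 -0.077  0.025] [92 92 92]
jar_c 0.75 [139, 150, 169, 176] [0.551 0.426 0.096] [125 105  72]
jar_c 0.53 [333, 124, 348, 172] [ 0.596 -0.077  0.023] [94 94 94]
holddown 0.75 [336, 125, 347, 169] [ 0.591 -0.076  0.025] [96 96 96]
pad 0.8 [332, 128, 349, 170] [ 0.593 -0.077  0.023] [93 94 93]
```

View pics/side0.png

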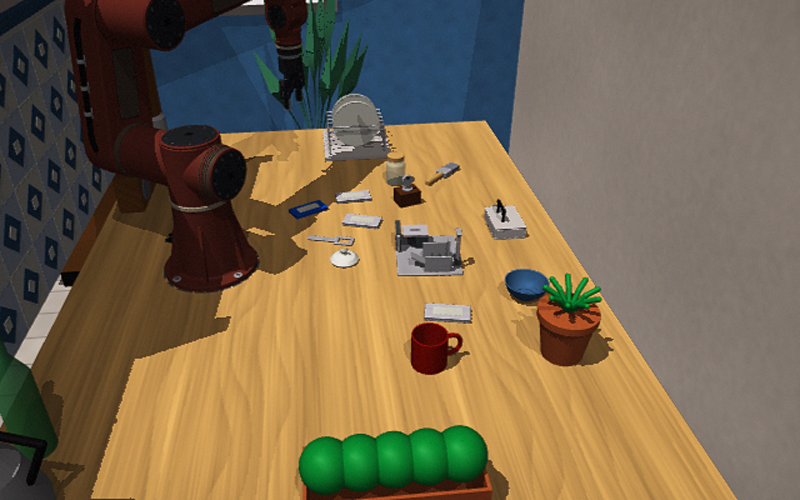

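View pics/top0.png

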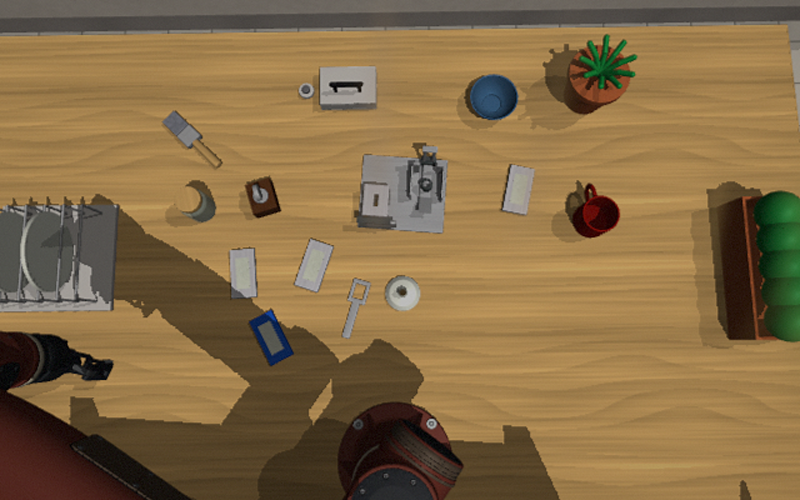

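Side view: two pale tins near (352,197) and (362,221), a third at (447,312), the blue look-alike at (309,209), the stand with the key at (406,190) and the rack at (430,250). Top view (1.25x): tins at (243,272), (314,264) and (518,190), blue one at (271,337), stand at (262,197), rack at (405,195), mug at (598,215) and jar at (195,202).

```bash
cat >> h.py <<'E'
def tins(c,W=None):
    W=world(c) if W is None else W
    im=c["pixels"].astype(int); z=W[...,2]
    out=[]
    for (l,t,r,b) in [(160,180,290,300),(385,110,445,190)]:
        m=np.zeros(z.shape,bool); m[t:b,l:r]=((z>0.007)&(z<0.02))[t:b,l:r]
        n,L,st,ce=cv2.connectedComponentsWithStats(m.astype(np.uint8),connectivity=4)
        for i in range(1,n):
            if st[i,4]<300: continue
            p=W[L==i]; col=im[L==i].mean(0)
            (x,y),(w,h),a=cv2.minAreaRect((p[:,:2]*1000).astype(np.float32))
            if w<h: w,h,a=h,w,a+90
            out.append((round(x/1000,4),round(y/1000,4),round((a+90)%180-90,1),round(w),round(h),round(float(np.median(p[:,2])),4),col.astype(int).tolist(),ce[i].astype(int).tolist()))
    return out
E
python3 - <<'E'
from h import *
c=camera("top");W=world(c)
for t in tins(c,W):print(t)
save(c,"rack0.png",(275,105,365,195),6)
z=W[...,2]
# key/stand
b=(slice(135,185),slice(185,235))
w=W[b].reshape(-1,3)
s=w[(w[:,2]>.038)&(w[:,2]<.049)];print("stand",len(s),s.mean(0),cv2.minAreaRect((s[:,:2]*1000).astype(np.float32)))
k=w[(w[:,2]>.056)];print("key",len(k),np.median(k,0),k.max(0),cv2.minAreaRect((k[:,:2]*1000).astype(np.float32)))
w=W[105:200,270:370].reshape(-1,3)
for lo,hi in[(.003,.009),(.0035,.2),(.045,.053),(.053,.060),(.06,.09),(.09,.14)]:
    s=w[(w[:,2]>lo)&(w[:,2]<hi)];print(lo,hi,len(s),s.mean(0),cv2.minAreaRect((s[:,:2]*1000).astype(np.float32)))
for nm,b in(("mug",(slice(140,200),slice(445,510))),("jar",(slice(140,190),slice(130,180)))):
    w=W[b].reshape(-1,3);s=w[w[:,2]>.03];print(nm,cv2.minEnclosingCircle((s[:,:2]*1000).astype(np.float32)))
E
```

```text
(0.4228, 0.1805, -18.7, 112, 58, 0.0131, [158, 156, 152], [250, 212])
(0.4073, 0.3381, 4.0, 111, 58, 0.0128, [151, 149, 145], [193, 218])
(0.2634, 0.2726, 27.6, 110, 57, 0.013, [38, 52, 79], [216, 269])
(0.5914, -0.2868, -12.6, 111, 57, 0.0129, [157, 152, 144], [414, 151])
stand 360 [0.57401119 0.2911242  0.04515764] ((576.207275390625, 293.57550048828125), (71.87315368652344, 56.546287536621094), 16.243000030517578)
key 75 [0.57352078 0.29083834 0.08817882] [0.59280517 0.30750728 0.09923719] ((574.2589721679688, 294.89453125), (31.873586654663086, 23.90613555908203), 35.51723861694336)
0.003 0.009 3082 [ 0.59152819 -0.02142292  0.00564568] ((596.4417114257812, -16.484024047851562), (287.7454528808594, 277.9162292480469), 89.171142578125)
0.0035 0.2 4729 [ 0.58676884 -0.02200347  0.01854077] ((596.1228637695312, -16.200363159179688), (287.6230163574219, 277.4544677734375), 89.0453872680664)
0.045 0.053 417 [0.56607656 0.02564167 0.04992009] ((575.9774780273438, -28.747390747070312), (111.14356994628906, 204.5542449951172), 23.362632751464844)
0.053 0.06 220 [0.56092562 0.00731823 0.05578665] ((572.33056640625, -18.14965057373047), (105.64437866210938, 224.30526733398438), 25.577083587646484)
0.06 0.09 150 [ 0.5599454  -0.00392985  0.06433675] ((564.8510131835938, -24.156463623046875), (83.36812591552734, 226.0062255859375), 40.23653030395508)
0.09 0.14 67 [ 0.65686021 -0.08125439  0.10969682] ((656.9337158203125, -81.67254638671875), (30.607872009277344, 14.008359909057617), 82.4501953125)
mug ((535.8416748046875, -442.6031188964844), 57.6231803894043)
jar ((557.0546264648438, 435.8779296875), 31.835643768310547)
```

View pics/rack0.png

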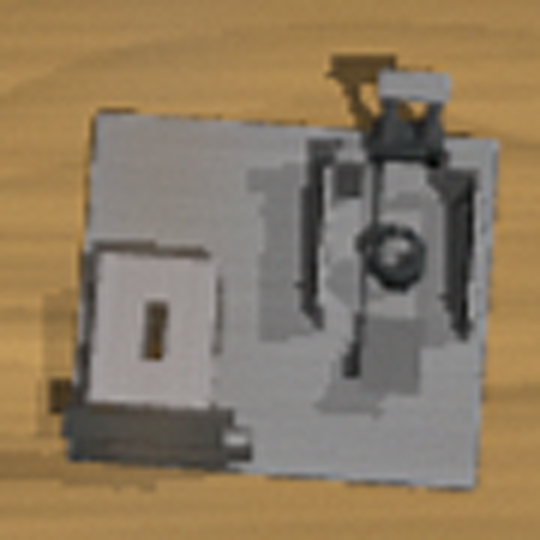

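Rack crop: the tray is empty. The rack is turned a few degrees clockwise, with plate corners at crop (98,112), (498,142) and (475,490), the keyhole at crop (154,330), the open gate in front of the lock, and the arm's weight at (398,255).

Candidates for tins (top camera, 640 px frame): pale ones at (250,212), (193,218) and (414,151) are meant. The blue one at (216,269) is not. Next, rectangle fits.

```bash
cat >> h.py <<'E'
from scipy.optimize import minimize
def plane(c,h,uv):
    K=c["K"];d=np.stack([(uv[...,0]-K[0,2])/K[0,0],(uv[...,1]-K[1,2])/K[1,1],np.ones(uv.shape[:-1])],-1)@c["R"]
    o=-c["R"].T@c["t"]; return (o+d*((h-o[2])/d[...,2])[...,None])
def fitrect(c,h,inside,p0,size,win,valid=None,s=1.5):
    v,u=np.mgrid[:400,:640].astype(float);P=plane(c,h,np.stack([u,v],-1))[...,:2]*1000
    p0=np.array(p0,float)
    m=np.hypot(P[...,0]-p0[0],P[...,1]-p0[1])<win
    if valid is not None: m&=valid
    Q=P[m];I=inside[m].astype(float)
    def f(p):
        a=np.radians(p[2]);d=Q-p[:2];x=d[:,0]*np.cos(a)+d[:,1]*np.sin(a);y=-d[:,0]*np.sin(a)+d[:,1]*np.cos(a)
        e=np.minimum(size[0]/2-np.abs(x),size[1]/2-np.abs(y))
        return np.mean((1/(1+np.exp(-np.clip(e/s,-30,30)))-I)**2)
    best=None
    for da in(-4,0,4):
        r=minimize(f,p0+[0,0,da],method="Nelder-Mead",options=dict(xatol=.02,fatol=1e-7,initial_simplex=[p0+[0,0,da],p0+[6,0,da],p0+[0,6,da],p0+[3,3,da+5]]))
        if best is None or r.fun<best.fun:best=r
    return np.round(best.x,2),round(best.fun,4)
E
python3 - <<'E'
from h import *
c=camera("top");W=world(c);z=W[...,2]
im=c["pixels"].astype(int);sat=im[...,0]-im[...,2]
print("wood sat",np.median(sat[100:112,280:350]),"plate",np.median(sat[122:140,296:316]))
# rack corners by ray/plane
cr=np.array([[98,112],[498,142],[475,490]])/6+[275,105]-.5+.5/6
P=plane(c,.006,cr)[:,:2];R=np.array([[.097,.150],[.097,-.045],[-.075,-.045]])
a=np.arctan2(*(P[0]-P[1])[::-1])-np.pi/2;print("yaw top edge",np.degrees(a),"len",np.linalg.norm(P[0]-P[1]),np.linalg.norm(P[1]-P[2]))
A=np.array([[np.cos(a),-np.sin(a)],[np.sin(a),np.cos(a)]]);print("origin est",P-R@A.T)
o=(P-R@A.T).mean(0)
pc=(o+A@[.011,.0525])*1000
sm=sat<35
valid=(z<.012)|np.isnan(z)
print("plate fit colour",fitrect(c,.006,sm,[*pc,np.degrees(a)],(172,195),150,valid))
print("plate fit depth",fitrect(c,.006,z>.003,[*pc,np.degrees(a)],(172,195),150,valid))
lc=(o+A@[-.02,.110])*1000
print("lock guess",lc,"fit",fitrect(c,.05,(z>.045)&(z<.053),[*lc,np.degrees(a)],(70,56),55,~(z>.053)))
print("slot px",plane(c,.05,np.array([154,330])/6+[275,105]-.42))
print("stand",fitrect(c,.045,z>.04,[575,292,16],(70,56),60),fitrect(c,.045,(z>.04),[575,292,16],(70,56),60,~(z>.05)))
for t in tins(c,W):
    if t[6][2]>100: print("tin",fitrect(c,.012,(z>.007),[t[0]*1000,t[1]*1000,t[2]],(110,56),75))
k=W[135:185,185:235].reshape(-1,3);k=k[k[:,2]>.08];print(k[:,2].max(),np.round(k.mean(0),4))
s=read_state();print(Ro.from_quat(s["orientation"]).as_matrix().round(3))
E
```

```text
wood sat 84.0 plate 12.0
yaw top edge -5.294000444478869 len 0.19337629570002918 0.17051859132347424
origin est [[ 0.57014004 -0.07524693]
 [ 0.57028986 -0.07363015]
 [ 0.57169782 -0.07450888]]
plate fit colour (array([587.01, -23.08,  -5.12]), np.float64(0.0083))
plate fit depth (array([587.56, -22.93,  -5.07]), np.float64(0.1646))
lock guess [560.9438498   36.91411948] fit (array([561.6 ,  37.09,  -4.94]), np.float64(0.0472))
slot px [0.56193988 0.03691049 0.05      ]
stand (array([575.85, 293.41,  16.69]), np.float64(0.0175)) (array([575.87, 293.44,  16.7 ]), np.float64(0.0193))
tin (array([422.85, 179.18, -18.96]), np.float64(0.025))
tin (array([407.24, 338.18,   4.62]), np.float64(0.0259))
tin (array([ 591.03, -286.69,  -12.67]), np.float64(0.0221))
0.09952756379535146 [0.5738 0.292  0.0904]
[[ 0.918  0.     0.396]
 [-0.396  0.     0.918]
 [ 0.    -1.     0.   ]]
```

```bash
cat >> h.py <<'E'
import json,sys
RO=np.array([571.4,-74.4]);RY=-5.1   # rack origin mm, yaw deg
def rk(x,y):
    a=np.radians(RY);return RO+[x*np.cos(a)-y*np.sin(a),x*np.sin(a)+y*np.cos(a)]
def yaw(s): M=Ro.from_quat(s["orientation"]).as_matrix();return np.degrees(np.arctan2(M[1,0],M[0,0]))
def st():
    s=read_state();p=s["tool_pos"]*1000
    print("t%.1f"%s["time_s"],"tcp",p.round(1),"yaw %.2f"%yaw(s),"F",s["wrist_force"].round(1),"T",s["ft_torque"].round(2),"gap %.1f"%(s["finger_gap"]*1000),"q",s["joint_positions"].round(2));return s
def plan(tgts,step=36,turn=6.5,p=None,th=None):
    "tgts: (x,y,z mm,yaw,jaw cm)"
    s=read_state();p=s["tool_pos"]*1000 if p is None else np.array(p,float);th=yaw(s) if th is None else th
    for x,y,z,t,j in tgts:
        d=np.array([x,y,z])-p;n=max(1,int(np.ceil(max(np.linalg.norm(d)/step,abs(t-th)/turn))))
        rows=[];t0=th
        for i in range(n):
            a=np.radians(t0+(t-t0)*i/n);q=d/n
            rows.append([round(v/10,2) for v in(q[0]*np.cos(a)+q[1]*np.sin(a),-q[2],-q[0]*np.sin(a)+q[1]*np.cos(a))])
        print((x,y,z,t),"n",n,"wy",round(-(t-t0)/n,2),"jaw",j,json.dumps(rows))
        p=np.array([x,y,z],float);th=t
E
python3 -c "
from h import *
st();plan([(391.7,189.9,90,-19,7),(391.7,189.9,0,-19,7)])"
```

```text
t1.2 tcp [237.4 551.1 207.4] yaw -23.31 F [-0.4  0.4  0.2] T [-0.03  0.08 -0.01] gap 85.3 q [ 0.95  0.1   0.1   1.56 -0.    1.35]
(391.7, 189.9, 90, -19) n 12 wy -0.36 jaw 7 [[2.37, 0.98, -2.26], [2.36, 0.98, -2.27], [2.34, 0.98, -2.28], [2.33, 0.98, -2.3], [2.31, 0.98, -2.31], [2.3, 0.98, -2.33], [2.29, 0.98, -2.34], [2.27, 0.98, -2.36], [2.26, 0.98, -2.37], [2.24, 0.98, -2.39], [2.23, 0.98, -2.4], [2.21, 0.98, -2.41]]
(391.7, 189.9, 0, -19) n 3 wy 0.0 jaw 7 [[0.0, 3.0, 0.0], [0.0, 3.0, 0.0], [0.0, 3.0, 0.0]]
```

Emit:
jog_arm(rotation=[[0, -0.36, 0], [0, -0.36, 0], [0, -0.36, 0], [0, -0.36, 0], [0, -0.36, 0], [0, -0.36, 0], [0, -0.36, 0], [0, -0.36, 0]], delta_pos=[[2.37, 0.98, -2.26], [2.36, 0.98, -2.27], [2.34, 0.98, -2.28], [2.33, 0.98, -2.3], [2.31, 0.98, -2.31], [2.3, 0.98, -2.33], [2.29, 0.98, -2.34], [2.27, 0.98, -2.36]], jaw=[7, 7, 7, 7, 7, 7, 7, 7], squeeze=60)

```text
time_s: 1.87
tool_pos: [0.3406, 0.309, 0.1287]
orientation: [-0.696, 0.125, -0.125, 0.696]
wrist_force: [0.1, 0.4, -0.6]
finger_gap: 0.0699
```

Emit:
jog_arm(rotation=[[0, -0.36, 0], [0, -0.36, 0], [0, -0.36, 0], [0, -0.36, 0], [0, 0, 0], [0, 0, 0]], delta_pos=[[2.26, 0.98, -2.37], [2.24, 0.98, -2.39], [2.23, 0.98, -2.4], [2.21, 0.98, -2.41], [0, 0, 0], [0, 0, 0]], jaw=[7, 7, 7, 7, 7, 7])

```text
time_s: 2.37
tool_pos: [0.392, 0.1886, 0.0894]
orientation: [0.697, -0.118, 0.118, -0.697]
wrist_force: [-0.9, -0.2, 0.5]
finger_gap: 0.0698
```

```bash
python3 -c "
from h import *
s=st();c=camera('top')
for t in tins(c): print(t)
plan([(391.7,189.9,25,-19,7),(391.7,189.9,0,-19,7)])"
```

```text
t2.4 tcp [392.  188.6  89.4] yaw -19.19 F [-0.9 -0.2  0.5] T [ 0.02 -0.01 -0.03] gap 69.8 q [ 0.15 -0.41 -0.58  1.4   0.    0.48]
(0.4432, 0.1721, -18.0, 67, 56, 0.0131, [124, 122, 119], [254, 203])
(0.5908, -0.2876, -10.8, 111, 60, 0.013, [171, 165, 157], [414, 151])
(391.7, 189.9, 25, -19) n 2 wy -0.05 jaw 7 [[-0.01, 3.25, 0.01], [-0.01, 3.25, 0.01]]
(391.7, 189.9, 0, -19) n 1 wy 0.0 jaw 7 [[0.0, 2.5, 0.0]]
```

Emit:
jog_arm(rotation=[[0, 0, 0], [0, 0, 0], [0, 0, 0], [0, 0, 0], [0, 0, 0]], delta_pos=[[0, 3.2, 0.05], [0, 3.0, 0.08], [0, 1.7, 0], [0, 1.0, 0], [0, 0, 0]], jaw=[7, 7, 7, 7, 7])

```text
time_s: 2.83
tool_pos: [0.3905, 0.1919, -0.0008]
orientation: [0.698, -0.117, 0.115, -0.697]
wrist_force: [-1.0, -0.1, 0.1]
finger_gap: 0.0699
```

Emit:
jog_arm(rotation=[[0, 0, 0], [0, 0, 0], [0, 0, 0], [0, 0, 0], [0, 0, 0], [0, 0, 0]], delta_pos=[[0, 0, 0], [0, 0, 0], [0, 0, 0], [0, 0, 0], [0, 0, 0], [0, 0, 0]], jaw=[5, 5, 5, 5, 5, 5])

```text
time_s: 3.33
tool_pos: [0.3926, 0.1912, 0.0013]
orientation: [-0.697, 0.116, -0.117, 0.698]
wrist_force: [0.2, 0.4, -0.1]
finger_gap: 0.0502
```

```bash
python3 -c "
from h import *
st();c=camera('side');u=pix(c,[.39,.19,.01]);print(u)
x,y=int(u[0]),int(u[1]);save(c,'g1.png',(x-50,y-40,x+50,y+35),8)
for n in range(3):
  c=camera('top')
  for t in tins(c): print(t)
st()"
```

```text
t3.3 tcp [392.6 191.2   1.3] yaw -19.00 F [ 0.2  0.4 -0.1] T [ 0.01 -0.    0.  ] gap 50.2 q [ 0.15 -0.35 -0.7   1.22  0.    0.48]
[279.70400319 175.11315201]
(0.44, 0.1733, -18.4, 74, 56, 0.013, [132, 130, 127], [254, 204])
(0.5912, -0.2884, -12.7, 111, 59, 0.0129, [168, 162, 154], [414, 151])
(0.4399, 0.1737, -19.1, 73, 57, 0.0127, [133, 131, 128], [254, 203])
(0.5916, -0.2864, -12.4, 112, 58, 0.0129, [168, 162, 154], [414, 151])
(0.4407, 0.1733, -18.1, 76, 57, 0.013, [132, 131, 128], [254, 203])
(0.5914, -0.2869, -12.7, 112, 57, 0.0131, [168, 163, 155], [414, 151])
t3.5 tcp [392.3 191.1   0.8] yaw -18.99 F [0.5 0.7 0.4] T [0.02 0.03 0.06] gap 50.2 q [ 0.15 -0.35 -0.7   1.22  0.    0.48]
```

View pics/g1.png

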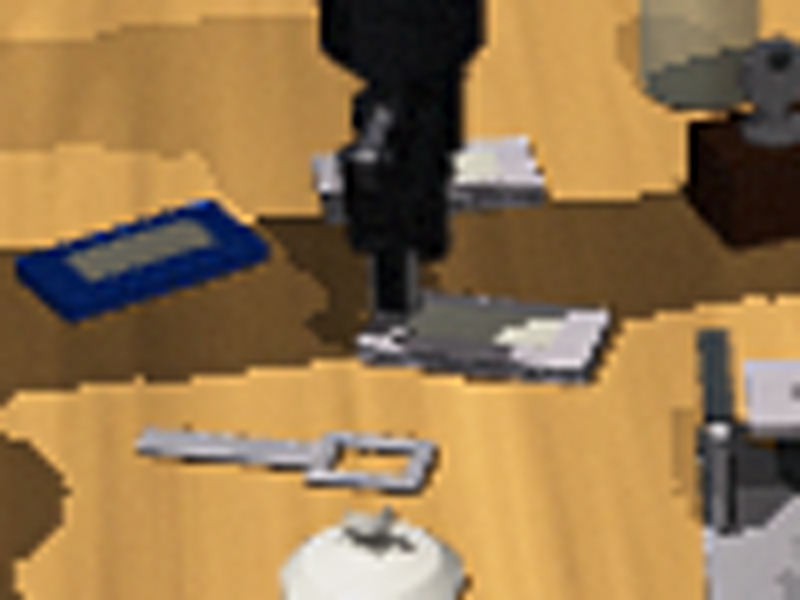

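The crop shows the fingertips above the tin's top at crop (395,320), so the pads closed over it. I need to go lower with the jaws open.

Emit:
jog_arm(rotation=[[0, 0, 0], [0, 0, 0], [0, 0, 0], [0, 0, 0]], delta_pos=[[0, -1.0, 0], [0, 0, 0], [0, 0, 0], [0, 0, 0]], jaw=[7, 7, 7, 7])

```text
time_s: 3.87
tool_pos: [0.3925, 0.1912, 0.0111]
orientation: [-0.697, 0.116, -0.117, 0.698]
wrist_force: [0.8, -0.0, -0.3]
finger_gap: 0.0698
```

Emit:
jog_arm(rotation=[[0, 0, 0], [0, 0, 0], [0, 0, 0]], delta_pos=[[0, 1.0, 0], [0, 0.5, 0], [0, 0, 0]], jaw=[7, 7, 7])

```text
time_s: 4.12
tool_pos: [0.3908, 0.191, -0.0062]
orientation: [0.698, -0.118, 0.116, -0.697]
wrist_force: [-1.1, 0.4, -0.5]
finger_gap: 0.07
```

Emit:
jog_arm(rotation=[[0, 0, 0], [0, 0, 0]], delta_pos=[[0, 0.2, 0], [0, 0, 0]], jaw=[7, 7])

```text
time_s: 4.28
tool_pos: [0.3918, 0.1911, -0.0068]
orientation: [0.698, -0.117, 0.116, -0.697]
wrist_force: [-0.2, 0.3, -0.3]
finger_gap: 0.0701
```

Emit:
jog_arm(rotation=[[0, 0, 0], [0, 0, 0], [0, 0, 0], [0, 0, 0], [0, 0, 0]], delta_pos=[[0, 0, 0], [0, 0, 0], [0, 0, 0], [0, 0, 0], [0, 0, 0]], jaw=[5, 5, 5, 5, 5])

```text
time_s: 4.7
tool_pos: [0.3923, 0.1912, -0.0061]
orientation: [-0.697, 0.117, -0.117, 0.697]
wrist_force: [0.1, -0.1, 0.2]
finger_gap: 0.0499
```

```bash
python3 -c "
from h import *
c=camera('side');st();W=world(c)
save(c,'g2.png',(255,140,320,185),12)
for y in range(158,184,1):
  print(y,[tuple((W[y,x]*1000).round().astype(int)) if W[y,x,0]==W[y,x,0] else None for x in range(274,283,2)])
"
```

```text
t4.8 tcp [392.3 191.2  -6.1] yaw -18.99 F [ 0.2 -0.2  1. ] T [-0.03  0.01  0.02] gap 50.1 q [ 0.15 -0.34 -0.71  1.21  0.    0.48]
158 [(np.int64(369), np.int64(129), np.int64(116)), (np.int64(376), np.int64(126), np.int64(117)), (np.int64(383), np.int64(126), np.int64(117)), (np.int64(395), np.int64(215), np.int64(69)), (np.int64(400), np.int64(165), np.int64(95))]
159 [(np.int64(369), np.int64(134), np.int64(109)), (np.int64(376), np.int64(135), np.int64(109)), (np.int64(383), np.int64(132), np.int64(110)), (np.int64(392), np.int64(157), np.int64(96)), (np.int64(399), np.int64(158), np.int64(95))]
160 [(np.int64(369), np.int64(125), np.int64(110)), (np.int64(376), np.int64(135), np.int64(104)), (np.int64(383), np.int64(132), np.int64(106)), (np.int64(392), np.int64(161), np.int64(90)), (np.int64(399), np.int64(159), np.int64(90))]
161 [(np.int64(369), np.int64(130), np.int64(103)), (np.int64(376), np.int64(126), np.int64(105)), (np.int64(383), np.int64(126), np.int64(105)), (np.int64(392), np.int64(160), np.int64(86)), (np.int64(402), np.int64(217), np.int64(55))]
162 [(np.int64(368
[... 4425 characters left out ...]
(7))]
181 [(np.int64(367), np.int64(164), np.int64(1)), (np.int64(374), np.int64(165), np.int64(0)), (np.int64(382), np.int64(169), np.int64(-3)), (np.int64(389), np.int64(170), np.int64(-4)), (np.int64(396), np.int64(160), np.int64(1))]
182 [(np.int64(366), np.int64(154), np.int64(3)), (np.int64(374), np.int64(162), np.int64(-2)), (np.int64(381), np.int64(161), np.int64(-2)), (np.int64(388), np.int64(153), np.int64(2)), (np.int64(396), np.int64(153), np.int64(1))]
183 [(np.int64(366), np.int64(148), np.int64(2)), (np.int64(373), np.int64(149), np.int64(1)), (np.int64(381), np.int64(150), np.int64(0)), (np.int64(388), np.int64(156), np.int64(-5)), (np.int64(395), np.int64(142), np.int64(3))]
```

View pics/g2.png

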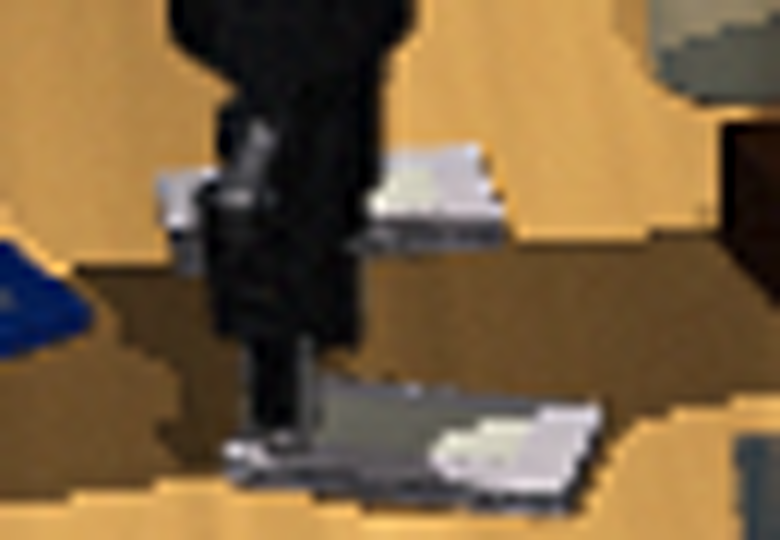

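The crop shows the fingertip's bottom at crop (275,440), still above the tin, with depth giving roughly z ≈ 18–20 mm. So the tips stand well behind the TCP when open. I'll descend in small steps with the jaws open, watching force.

Emit:
jog_arm(rotation=[[0, 0, 0], [0, 0, 0], [0, 0, 0], [0, 0, 0], [0, 0, 0]], delta_pos=[[0, -1.0, 0], [0, 0, 0], [0, 0, 0], [0, 1.0, 0], [0, 0, 0]], jaw=[7, 7, 7, 7, 7])

```text
time_s: 5.17
tool_pos: [0.3913, 0.191, -0.008]
orientation: [0.698, -0.117, 0.116, -0.697]
wrist_force: [-0.4, -0.1, -0.8]
finger_gap: 0.0698
```

Emit:
jog_arm(rotation=[[0, 0, 0], [0, 0, 0]], delta_pos=[[0, 0.4, 0], [0, 0, 0]], jaw=[7, 7])

```text
time_s: 5.33
tool_pos: [0.3914, 0.191, -0.0114]
orientation: [0.698, -0.117, 0.116, -0.697]
wrist_force: [0.3, -0.8, -0.5]
finger_gap: 0.07
```

Emit:
jog_arm(rotation=[[0, 0, 0], [0, 0, 0]], delta_pos=[[0, 0.3, 0], [0, 0, 0]], jaw=[7, 7])

```text
time_s: 5.5
tool_pos: [0.3919, 0.1911, -0.0138]
orientation: [0.697, -0.117, 0.116, -0.697]
wrist_force: [0.2, 0.0, -0.1]
finger_gap: 0.0701
```

Emit:
jog_arm(rotation=[[0, 0, 0], [0, 0, 0], [0, 0, 0], [0, 0, 0], [0, 0, 0]], delta_pos=[[0, 0, 0], [0, 0, 0], [0, 0, 0], [0, 0, 0], [0, 0, 0]], jaw=[5.4, 5.4, 5, 5, 5])

```text
time_s: 5.92
tool_pos: [0.3923, 0.1912, -0.0131]
orientation: [-0.697, 0.117, -0.117, 0.697]
wrist_force: [0.1, -0.8, -0.1]
finger_gap: 0.0501
```

```bash
python3 -c "
from h import *
st();c=camera('side');W=world(c)
for y in range(172,184,1):
  print(y,[tuple((W[y,x]*1000).round().astype(int).tolist()) for x in range(276,281,2)],c['pixels'][y,278])
"
```

```text
t5.9 tcp [392.3 191.2 -13.1] yaw -18.99 F [ 0.1 -0.8 -0.1] T [ 0.02 -0.05 -0.01] gap 50.1 q [ 0.15 -0.34 -0.72  1.19  0.    0.48]
172 [(375, 154, 44), (383, 155, 43), (390, 165, 38)] [4 2 6]
173 [(375, 158, 38), (382, 147, 44), (390, 158, 37)] [5 8 8]
174 [(375, 160, 33), (382, 147, 40), (389, 152, 36)] [8 8 9]
175 [(375, 165, 26), (382, 155, 31), (389, 155, 30)] [3 5 7]
176 [(375, 157, 26), (382, 160, 24), (389, 154, 27)] [ 9  7 10]
177 [(375, 163, 18), (382, 164, 17), (389, 160, 19)] [40 41 41]
178 [(375, 164, 13), (382, 158, 16), (389, 161, 14)] [65 61 63]
179 [(374, 164, 9), (382, 163, 9), (389, 159, 11)] [75 73 76]
180 [(374, 166, 4), (382, 165, 4), (389, 164, 4)] [81 69 62]
181 [(374, 160, 3), (382, 171, -4), (389, 160, 2)] [224 169  90]
182 [(373, 152, 4), (381, 157, 0), (388, 153, 2)] [212 159  85]
183 [(373, 149, 1), (381, 154, -3), (388, 151, -1)] [211 161  89]
```

Emit:
jog_arm(rotation=[[0, 0, 0], [0, 0, 0], [0, 0, 0], [0, 0, 0], [0, 0, 0]], delta_pos=[[0, -0.5, 0], [0, 0, 0], [0, 0, 0], [0, 0.8, 0], [0, 0.3, 0]], jaw=[7, 7, 7, 7, 7])

```text
time_s: 6.38
tool_pos: [0.3919, 0.1911, -0.0202]
orientation: [0.697, -0.117, 0.116, -0.697]
wrist_force: [0.2, 0.4, -0.1]
finger_gap: 0.0699
```

Emit:
jog_arm(rotation=[[0, 0, 0], [0, 0, 0], [0, 0, 0], [0, 0, 0], [0, 0, 0]], delta_pos=[[0, 0, 0], [0, 0, 0], [0, 0, 0], [0, 0, 0], [0, 0, 0]], jaw=[7, 5, 5, 5, 5])

```text
time_s: 6.8
tool_pos: [0.3923, 0.1912, -0.0189]
orientation: [-0.697, 0.117, -0.117, 0.697]
wrist_force: [-2.7, -0.6, 4.9]
finger_gap: 0.0529
```

Emit:
jog_arm(rotation=[[0, 0, 0], [0, 0, 0], [0, 0, 0], [0, 0, 0], [0, 0, 0], [0, 0, 0]], delta_pos=[[0, -0.5, 0], [0, 0, 0], [0, 0, 0], [0, 0.6, 0], [0, 0.5, 0], [0, 0, 0]], jaw=[7, 7, 7, 7, 7, 7])

```text
time_s: 7.3
tool_pos: [0.3912, 0.191, -0.0267]
orientation: [0.698, -0.117, 0.116, -0.697]
wrist_force: [-0.5, -0.1, 0.6]
finger_gap: 0.0698
```

Emit:
jog_arm(rotation=[[0, 0, 0], [0, 0, 0]], delta_pos=[[0, 0.3, 0], [0, 0, 0]], jaw=[7, 7])

```text
time_s: 7.47
tool_pos: [0.3918, 0.1911, -0.0289]
orientation: [0.697, -0.117, 0.116, -0.697]
wrist_force: [-0.0, -0.6, 0.2]
finger_gap: 0.0699
```

Emit:
jog_arm(rotation=[[0, 0, 0], [0, 0, 0], [0, 0, 0], [0, 0, 0], [0, 0, 0]], delta_pos=[[0, 0, 0], [0, 0, 0], [0, 0, 0], [0, 0, 0], [0, 0, 0]], jaw=[5, 5, 5, 5, 5])

```text
time_s: 7.88
tool_pos: [0.3926, 0.1912, -0.0276]
orientation: [-0.697, 0.116, -0.117, 0.698]
wrist_force: [-1.7, -1.3, 5.2]
finger_gap: 0.0545
```

Emit:
jog_arm(rotation=[[0, 0, 0], [0, 0, 0], [0, 0, 0], [0, 0, 0]], delta_pos=[[0, -0.5, 0], [0, -1.0, 0], [0, -1.0, 0], [0, 0, 0]], jaw=[5, 5, 5, 5])

```text
time_s: 8.22
tool_pos: [0.3938, 0.1914, -0.0006]
orientation: [-0.697, 0.115, -0.118, 0.698]
wrist_force: [1.2, 0.6, -0.5]
finger_gap: 0.0547
```

```bash
python3 -c "
from h import *
st();c=camera('side');save(c,'g3.png',(255,140,320,185),12)
c=camera('top')
W=world(c);z=W[...,2]
m=np.zeros(z.shape,bool);m[190:235,225:275]=(z[190:235,225:275]>.007)&(z[190:235,225:275]<.06)
p=W[m];print(len(p),np.percentile(p[:,2],[5,25,50,75,95]),p[:,0].max())
far=p[p[:,0]>.44];print(far.mean(0))
"
```

```text
t8.2 tcp [393.8 191.4  -0.6] yaw -18.99 F [ 1.2  0.6 -0.5] T [ 0.04 -0.06 -0.02] gap 54.7 q [ 0.15 -0.35 -0.7   1.21  0.    0.48]
428 [0.0336726  0.03724005 0.03879213 0.04063045 0.04339941] 0.48095704857409
[0.45882763 0.16830797 0.03893471]
```

View pics/g3.png

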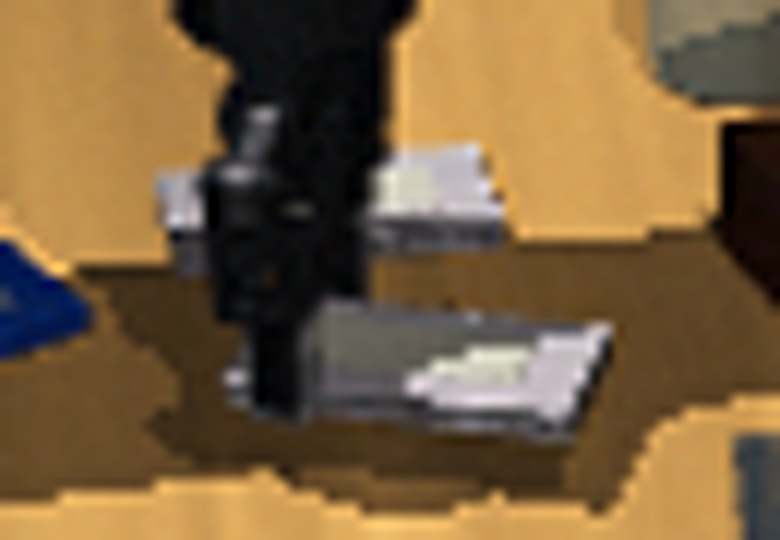

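The crop shows the tin held level and clear of the sill, with its far end at crop (600,330). The tin's bottom sits about 27.5 mm above the reported TCP. Now carry it to the tray mouth, staying clear of the white lid near (0.36,-0.02).

```bash
python3 -c "
from h import *
st();x,y=rk(-133,0);print(x,y)
plan([(393,191,55,-19,5),(x,y,55,-5.1,5)])
c=camera('top');W=world(c);w=W[215:255,300:340].reshape(-1,3);w=w[w[:,2]>.006];print(w.min(0),w.max(0))
"
```

```text
t8.3 tcp [393.  191.3  -2.4] yaw -18.99 F [-1.1 -0.3 -0. ] T [ 0.05  0.02 -0.05] gap 54.1 q [ 0.15 -0.35 -0.71  1.21  0.    0.48]
438.9265383003676 -62.57705851676329
(393, 191, 55, -19) n 2 wy 0.01 jaw 5 [[0.01, -2.87, -0.01], [0.01, -2.87, -0.01]]
(np.float64(438.9265383003676), np.float64(-62.57705851676329), 55, -5.1) n 8 wy -1.74 jaw 5 [[1.57, -0.0, -2.81], [1.49, -0.0, -2.86], [1.4, -0.0, -2.9], [1.31, -0.0, -2.94], [1.22, -0.0, -2.98], [1.13, -0.0, -3.02], [1.04, -0.0, -3.05], [0.95, -0.0, -3.08]]
[ 0.30570185 -0.06811688  0.00601367] [0.41259152 0.03011901 0.0497529 ]
```

Emit:
jog_arm(rotation=[[0, 0, 0], [0, 0, 0], [0, 0, 0]], delta_pos=[[0, -2.9, 0], [0, -2.9, 0], [0, 0, 0]], jaw=[5, 5, 5])

```text
time_s: 8.62
tool_pos: [0.3948, 0.1916, 0.0594]
orientation: [-0.697, 0.115, -0.119, 0.698]
wrist_force: [1.5, 1.0, 0.1]
finger_gap: 0.0542
```

Emit:
jog_arm(rotation=[[0, -1.74, 0], [0, -1.74, 0], [0, -1.74, 0], [0, -1.74, 0], [0, -1.74, 0], [0, -1.74, 0], [0, -1.74, 0], [0, -1.74, 0]], delta_pos=[[1.57, 0, -2.81], [1.49, 0, -2.86], [1.4, 0, -2.9], [1.31, 0, -2.94], [1.22, 0, -2.98], [1.13, 0, -3.02], [1.04, 0, -3.05], [0.95, 0, -3.08]], jaw=[5, 5, 5, 5, 5, 5, 5, 5])

```text
time_s: 9.28
tool_pos: [0.4379, -0.064, 0.0542]
orientation: [-0.706, 0.031, -0.031, 0.707]
wrist_force: [0.6, -0.3, -0.6]
finger_gap: 0.0545
```

Emit:
jog_arm(rotation=[[0, 0, 0], [0, 0, 0]], delta_pos=[[0, 0, 0], [0, 0, 0]], jaw=[5, 5])

```text
time_s: 9.45
tool_pos: [0.4378, -0.0637, 0.0542]
orientation: [-0.706, 0.033, -0.032, 0.707]
wrist_force: [0.2, 0.1, -1.5]
finger_gap: 0.0544
```

```bash
cat >> h.py <<'E'
def held(c,box,zr):
    "front part of held tin: fit plane + edges, box in world mm (x0,x1,y0,y1)"
    W=world(c)*1000;m=(W[...,2]>zr[0])&(W[...,2]<zr[1])&(W[...,0]>box[0])&(W[...,0]<box[1])&(W[...,1]>box[2])&(W[...,1]<box[3])
    im=c["pixels"].astype(int);m&=im.sum(-1)>120
    n,L,s,_=cv2.connectedComponentsWithStats(m.astype(np.uint8),connectivity=4);i=1+np.argmax(s[1:,4]);p=W[L==i]
    A=np.c_[p[:,:2]-p[:,:2].mean(0),np.ones(len(p))];k=np.linalg.lstsq(A,p[:,2],rcond=None)[0]
    q=p[:,:2]@np.array([[np.cos(np.radians(RY)),-np.sin(np.radians(RY))],[np.sin(np.radians(RY)),np.cos(np.radians(RY))]])
    q0=(RO@np.array([[np.cos(np.radians(RY)),-np.sin(np.radians(RY))],[np.sin(np.radians(RY)),np.cos(np.radians(RY))]]))
    q=q-q0
    print("n",len(p),"slope dz/dx,dy",k[:2].round(3),"z mean",k[2].round(1),"rack x max %.1f min %.1f, y %.1f..%.1f"%(q[:,0].max(),q[:,0].min(),*np.percentile(q[:,1],[1,99])),"rect",cv2.minAreaRect(q.astype(np.float32)))
E
python3 -c "
from h import *
s=st();c=camera('top');tz=s['tool_pos'][2]*1000+39.5
held(c,(400,560,-130,0),(tz-9,tz+9))
x,y=rk(-133,0);plan([(x,y,50,-5.1,5)])
"
```

```text
t9.4 tcp [437.8 -63.7  54.2] yaw -5.25 F [ 0.2  0.1 -1.5] T [ 0.04  0.   -0.04] gap 54.4 q [-0.44 -0.37 -0.62  1.32  0.   -0.35]Traceback (most recent call last):
  File "<string>", line 4, in <module>
    held(c,(400,560,-130,0),(tz-9,tz+9))
    ~~~~^^^^^^^^^^^^^^^^^^^^^^^^^^^^^^^^
  File "h.py", line 70, in held
    n,L,s,_=cv2.connectedComponentsWithStats(m.astype(np.uint8),connectivity=4);i=1+np.argmax(s[1:,4]);p=W[L==i]
                                                                                    ~~~~~~~~~^^^^^^^^^
    return _wrapfunc(a, 'argmax', axis=axis, out=out, **kwds)
    return bound(*args, **kwds)
ValueError: attempt to get argmax of an empty sequence
```

```bash
python3 -c "
from h import *
s=st();c=camera('top');u=pix(c,[.47,-.065,.09]);print(u)
W=world(c)*1000
save(c,'h1.png',(270,100,390,220),5)
for y in range(165,215,4): print(y,[tuple(W[y,x].round().astype(int).tolist()) if W[y,x,0]==W[y,x,0] else None for x in range(322,352,6)])
"
```

```text
t9.5 tcp [437.6 -62.6  54.1] yaw -5.18 F [ 0.3 -0.  -1.7] T [ 0.03  0.02 -0.02] gap 55.0 q [-0.44 -0.37 -0.62  1.32  0.   -0.35]
[338.21552448 189.40224816]
165 [(426, -21, 577), (429, -31, 566), (429, -41, 565), (428, -50, 570), (428, -60, 568)]
169 [(421, -21, 570), (423, -31, 564), (422, -41, 565), (422, -50, 566), (421, -60, 569)]
173 [(414, -21, 573), (417, -31, 558), (416, -41, 561), (416, -50, 563), (415, -60, 565)]
177 [(408, -21, 573), (407, -31, 573), (407, -40, 574), (410, -50, 560), (409, -60, 563)]
181 [(402, -21, 569), (401, -31, 574), (400, -40, 576), (400, -50, 576), (403, -60, 561)]
185 [(395, -21, 571), (395, -30, 572), (394, -40, 573), (394, -50, 574), (394, -59, 573)]
189 [(388, -21, 571), (388, -30, 576), (387, -40, 576), (388, -49, 574), (388, -59, 573)]
193 [(381, -21, 576), (381, -30, 576), (381, -40, 574), (381, -49, 574), (381, -59, 572)]
197 [(374, -21, 579), (374, -30, 578), (374, -40, 578), (374, -49, 576), (375, -59, 570)]
201 [(368, -21, 580), (368, -30, 581), (368, -39, 579), (368, -49, 575), (369, -59, 569)]
205 [(361, -20, 581), (361, -30, 582), (362, -39, 578), (362, -49, 575), (363, -59, 569)]
209 [(355, -20, 583), (355, -30, 583), (355, -39, 580), (355, -49, 575), (356, -59, 569)]
213 [(348, -20, 584), (348, -30, 585), (348, -39, 581), (349, -49, 577), (350, -58, 569)]
```

View pics/h1.png

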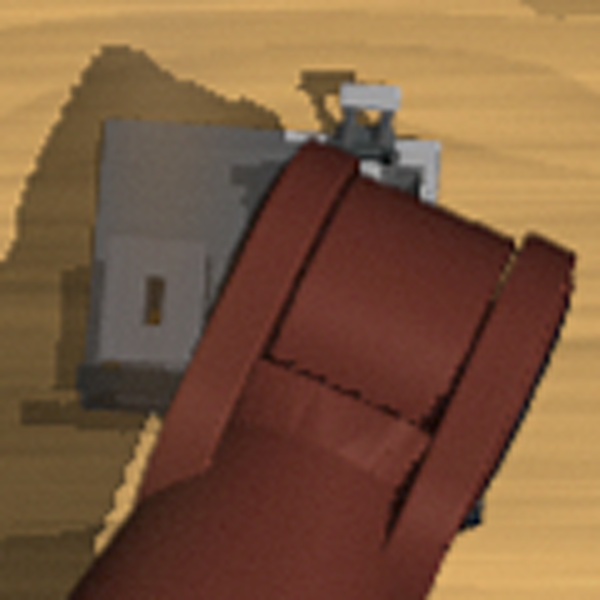

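The top view is blocked by the forearm, so I'll use the side camera's depth for the held tin.

```bash
sed -i 's/m&=im.sum(-1)>120/m\&=im.sum(-1)>90/' h.py; python3 -c "
from h import *
s=st();c=camera('side')
held(c,(440,560,-120,-20),(75,110))
u=pix(c,[.47,-.065,.09]);print(u);x,y=u.astype(int);save(c,'h2.png',(x-45,y-40,x+55,y+40),8)
x,y=rk(-133,0);plan([(x,y,50,-5.1,5)])
"
```

```text
t9.6 tcp [437.6 -61.9  54.2] yaw -5.10 F [-0.4 -0.3 -0.8] T [-0.    0.06  0.  ] gap 54.5 q [-0.44 -0.37 -0.62  1.32  0.   -0.35]
n 274 slope dz/dx,dy [-0.007  0.074] z mean 93.7 rack x max -43.7 min -126.4, y -33.3..24.0 rect ((-84.70469665527344, -4.929401397705078), (62.54459762573242, 80.81441497802734), 86.7567138671875)
[308.38576016 190.83710885]
(np.float64(438.9265383003676), np.float64(-62.57705851676329), 50, -5.1) n 1 wy 0.06 jaw 5 [[0.13, 0.43, -0.09]]
```

View pics/h2.png

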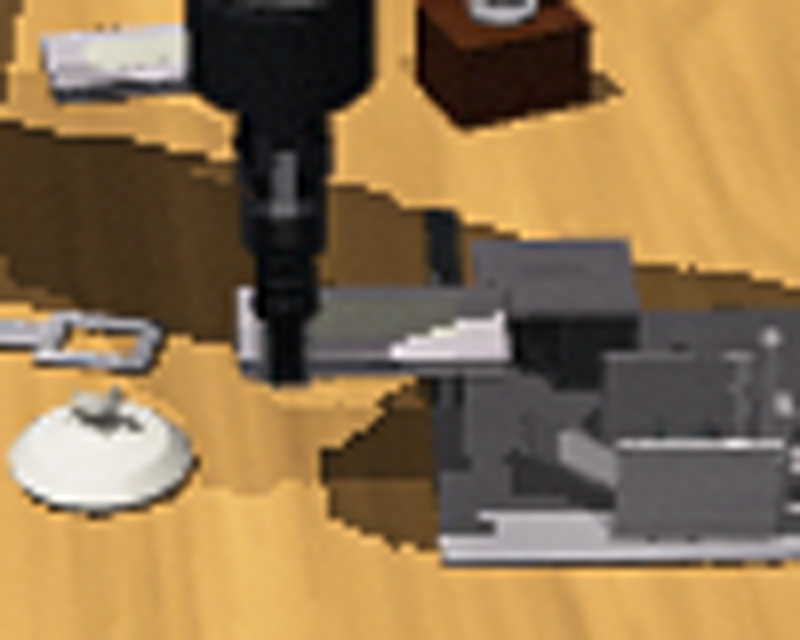

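The crop shows the tin held level with its front at crop (510,340), about 7 mm short of the lip, and the arm tip at (575,450). Lower, then push.

Emit:
jog_arm(rotation=[[0, 0, 0], [0, 0, 0], [0, 0, 0], [0, 0, 0], [0, 0, 0]], delta_pos=[[-0.3, 2.4, -0.05], [0, 2.4, 0], [0, 1.7, 0], [0, 0.9, 0], [0, 0, 0]], jaw=[5, 5, 5, 5, 5])

```text
time_s: 10.02
tool_pos: [0.4338, -0.0611, -0.0209]
orientation: [-0.706, 0.032, -0.03, 0.707]
wrist_force: [-0.3, -0.1, 0.3]
finger_gap: 0.0545
```

Emit:
jog_arm(rotation=[[0, 0, 0], [0, 0, 0], [0, 0, 0], [0, 0, 0]], delta_pos=[[1.0, 0, 0], [1.0, 0, 0], [1.0, 0, 0], [0, 0, 0]], jaw=[5, 5, 5, 5])

```text
time_s: 10.35
tool_pos: [0.4672, -0.0656, -0.0176]
orientation: [0.707, -0.03, 0.032, -0.706]
wrist_force: [0.6, -0.8, -0.5]
finger_gap: 0.0545
```

```bash
cat >> h.py <<'E'
def rs():
    s=st();p=s["tool_pos"][:2]*1000-RO;a=np.radians(RY);print("TCP in rack: x %.1f y %.1f"%(p[0]*np.cos(a)+p[1]*np.sin(a),-p[0]*np.sin(a)+p[1]*np.cos(a)));return s
E
python3 -c "
from h import *
rs()"
```

```text
t10.3 tcp [467.2 -65.6 -17.6] yaw -5.02 F [ 0.6 -0.8 -0.5] T [ 0.03  0.02 -0.02] gap 54.5 q [-0.42 -0.21 -0.62  1.16  0.   -0.33]
TCP in rack: x -104.6 y -0.5
```

Emit:
jog_arm(rotation=[[0, 0, 0], [0, 0, 0], [0, 0, 0], [0, 0, 0], [0, 0, 0]], delta_pos=[[0.8, 0.2, 0], [0.8, 0, 0], [0.8, 0, 0], [0.8, 0, 0], [0, 0, 0]], jaw=[5, 5, 5, 5, 5])

```text
time_s: 10.77
tool_pos: [0.4975, -0.0679, -0.0206]
orientation: [-0.706, 0.031, -0.031, 0.706]
wrist_force: [1.5, 0.3, -2.3]
finger_gap: 0.0543
```

Emit:
jog_arm(rotation=[[0, 0, 0], [0, 0, 0], [0, 0, 0], [0, 0, 0]], delta_pos=[[0.8, 0, 0], [0.8, 0, 0], [0.8, 0, 0], [0, 0, 0]], jaw=[5, 5, 5, 5])

```text
time_s: 11.1
tool_pos: [0.5217, -0.0703, -0.0207]
orientation: [0.706, -0.031, 0.032, -0.706]
wrist_force: [2.0, 0.0, -2.6]
finger_gap: 0.0543
```

```bash
python3 -c "
from h import *
rs()"
```

```text
t11.1 tcp [521.7 -70.3 -20.7] yaw -5.05 F [ 2.   0.  -2.6] T [ 0.02 -0.16  0.04] gap 54.3 q [-0.38 -0.03 -0.46  1.14  0.   -0.29]
TCP in rack: x -49.9 y -0.3
```

Emit:
jog_arm(rotation=[[0, 0, 0], [0, 0, 0], [0, 0, 0], [0, 0, 0], [0, 0, 0]], delta_pos=[[0.7, 0, 0], [0.7, 0, 0], [0.5, 0, 0], [0.2, 0, 0], [0, 0, 0]], jaw=[5, 5, 5, 5, 5])

```text
time_s: 11.52
tool_pos: [0.5424, -0.0723, -0.0211]
orientation: [-0.706, 0.031, -0.031, 0.706]
wrist_force: [1.7, -0.3, -2.4]
finger_gap: 0.0542
```

Emit:
jog_arm(rotation=[[0, 0, 0], [0, 0, 0]], delta_pos=[[0.2, 0, 0], [0, 0, 0]], jaw=[5, 5])

```text
time_s: 11.68
tool_pos: [0.5438, -0.0723, -0.0212]
orientation: [-0.706, 0.031, -0.031, 0.706]
wrist_force: [-0.3, -0.4, -2.7]
finger_gap: 0.054
```

Emit:
jog_arm(rotation=[[0, 0, 0], [0, 0, 0]], delta_pos=[[0.2, 0, 0], [0, 0, 0]], jaw=[5, 5])

```text
time_s: 11.85
tool_pos: [0.5457, -0.0725, -0.0212]
orientation: [-0.706, 0.031, -0.031, 0.706]
wrist_force: [-0.2, 0.8, -3.6]
finger_gap: 0.0544
```

```bash
python3 -c "
from h import *
rs()"
```

```text
t11.8 tcp [545.7 -72.5 -21.2] yaw -5.07 F [-0.2  0.8 -3.6] T [0.04 0.18 0.02] gap 54.4 q [-0.37  0.05 -0.38  1.14  0.   -0.28]
TCP in rack: x -25.7 y -0.3
```

Emit:
jog_arm(rotation=[[0, 0, 0], [0, 0, 0]], delta_pos=[[0.2, 0, 0], [0, 0, 0]], jaw=[5, 5])

```text
time_s: 12.02
tool_pos: [0.5459, -0.0725, -0.0215]
orientation: [-0.706, 0.033, -0.03, 0.706]
wrist_force: [-9.3, -0.2, 3.6]
finger_gap: 0.0546
```

Emit:
jog_arm(rotation=[[0, 0, 0], [0, 0, 0]], delta_pos=[[0.2, 0, 0], [0, 0, 0]], jaw=[5, 5])

```text
time_s: 12.18
tool_pos: [0.5458, -0.0725, -0.0216]
orientation: [0.706, -0.034, 0.029, -0.706]
wrist_force: [-22.4, 0.4, 13.5]
finger_gap: 0.0541
```

```bash
python3 -c "
from h import *
rs()
c=camera('side');u=pix(c,[.55,-.075,.03]);x,y=u.astype(int);save(c,'h3.png',(x-45,y-45,x+45,y+30),8)"
```

```text
t12.2 tcp [545.8 -72.5 -21.6] yaw -5.08 F [-22.4   0.4  13.5] T [0.2  4.27 0.17] gap 54.1 q [-0.37  0.06 -0.37  1.15 -0.   -0.28]
TCP in rack: x -25.7 y -0.4
```

View pics/h3.png

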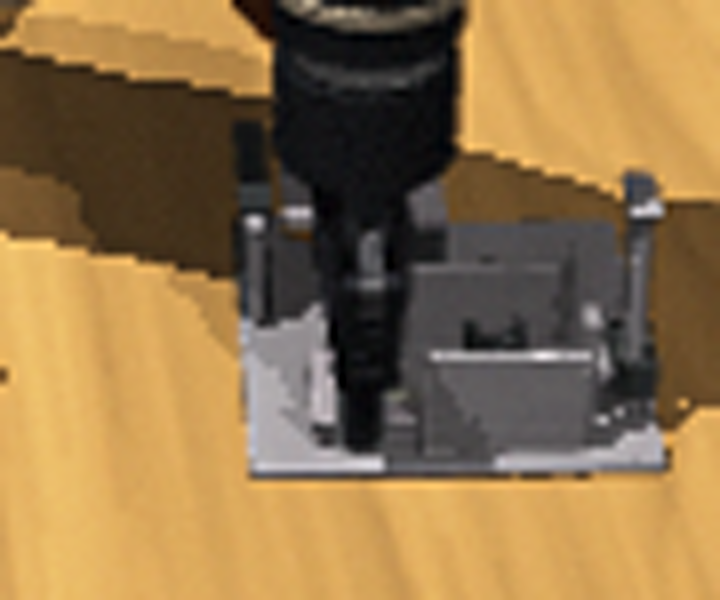

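The crop shows the tin's tail at crop (320,420) protruding from the walls and the arm raised on it. Contact with the back stop came at TCP rack x -25.7, exactly where the geometry predicts. Release and go for the next tin.

Emit:
jog_arm(rotation=[[0, 0, 0], [0, 0, 0], [0, 0, 0], [0, 0, 0], [0, 0, 0]], delta_pos=[[-0.3, 0, 0], [0, 0, 0], [0, 0, 0], [0, 0, 0], [0, 0, 0]], jaw=[5, 7, 7, 7, 7])

```text
time_s: 12.65
tool_pos: [0.5473, -0.0728, -0.0208]
orientation: [0.706, -0.031, 0.032, -0.706]
wrist_force: [-0.3, 0.1, -0.1]
finger_gap: 0.0704
```

Emit:
jog_arm(rotation=[[0, 0, 0], [0, 0, 0], [0, 0, 0], [0, 0, 0], [0, 0, 0], [0, 0, 0]], delta_pos=[[0, -1.0, 0], [0, -2.0, 0], [0, -3.0, 0], [0, -3.0, 0], [0, -2.0, 0], [0, 0, 0]], jaw=[7, 7, 7, 7, 7, 7])

```text
time_s: 13.15
tool_pos: [0.5496, -0.0736, 0.095]
orientation: [0.707, -0.028, 0.034, -0.706]
wrist_force: [0.7, 0.1, 0.1]
finger_gap: 0.0701
```

```bash
python3 -c "
from h import *
rs()
c=camera('top')
W=world(c);z=W[...,2]
for t in tins(c,W):
    print(t)
    if t[6][2]>100: print('tin',fitrect(c,.012,(z>.007),[t[0]*1000,t[1]*1000,t[2]],(110,56),75))
plan([(376,333,90,-5+10,7)])
"
```

```text
t13.2 tcp [549.6 -73.6  95. ] yaw -5.06 F [0.7 0.1 0.1] T [ 0.   -0.04  0.  ] gap 70.1 q [-0.37 -0.04 -0.25  1.35  0.   -0.28]
TCP in rack: x -21.7 y -1.2
(0.4078, 0.3385, 3.9, 111, 58, 0.013, [121, 120, 116], [193, 218])
tin (array([407.28, 338.14,   4.48]), np.float64(0.0243))
(0.2638, 0.2732, 28.0, 109, 60, 0.0129, [45, 58, 81], [214, 268])
(0.5927, -0.2873, -13.6, 114, 58, 0.0128, [191, 185, 177], [414, 151])
tin (array([ 591.21, -286.67,  -12.38]), np.float64(0.0219))
(376, 333, 90, 5) n 13 wy -0.77 jaw 7 [[-1.6, 0.02, 3.0], [-1.56, 0.02, 3.02], [-1.52, 0.02, 3.04], [-1.48, 0.02, 3.06], [-1.44, 0.02, 3.08], [-1.39, 0.02, 3.1], [-1.35, 0.02, 3.12], [-1.31, 0.02, 3.13], [-1.27, 0.02, 3.15], [-1.22, 0.02, 3.17], [-1.18, 0.02, 3.18], [-1.14, 0.02, 3.2], [-1.09, 0.02, 3.21]]
```

Emit:
jog_arm(rotation=[[0, -0.74, 0], [0, -0.74, 0], [0, -0.74, 0], [0, -0.74, 0], [0, -0.74, 0], [0, -0.74, 0], [0, -0.74, 0], [0, -0.74, 0]], delta_pos=[[-1.6, 0, 3.0], [-1.56, 0, 3.02], [-1.52, 0, 3.04], [-1.48, 0, 3.06], [-1.44, 0, 3.08], [-1.39, 0, 3.1], [-1.35, 0, 3.12], [-1.31, 0, 3.13]], jaw=[7, 7, 7, 7, 7, 7, 7, 7])

```text
time_s: 13.87
tool_pos: [0.4395, 0.1792, 0.0882]
orientation: [-0.707, -0.005, 0.006, 0.707]
wrist_force: [0.5, 0.2, -0.1]
finger_gap: 0.0704
```

Emit:
jog_arm(rotation=[[0, -0.74, 0], [0, -0.74, 0], [0, -0.74, 0], [0, -0.74, 0], [0, -0.74, 0], [0, 0, 0], [0, 0, 0]], delta_pos=[[-1.27, 0, 3.15], [-1.22, 0, 3.17], [-1.18, 0, 3.18], [-1.14, 0, 3.2], [-1.09, 0, 3.21], [0, 0, 0], [0, 0, 0]], jaw=[7, 7, 7, 7, 7, 7, 7])

```text
time_s: 14.45
tool_pos: [0.374, 0.3355, 0.0881]
orientation: [0.707, 0.029, -0.03, -0.706]
wrist_force: [0.8, -0.5, -0.2]
finger_gap: 0.0702
```

```bash
python3 -c "
from h import *
st()
c=camera('top')
for t in tins(c): print(t)
plan([(374.7,335.5,0,4.5,7),(374.7,335.5,-28,4.5,7)])
"
```

```text
t14.4 tcp [374.  335.5  88.1] yaw 4.74 F [ 0.8 -0.5 -0.2] T [-0.01  0.01  0.04] gap 70.2 q [ 0.47 -0.18 -0.4   1.36  0.    0.39]
(0.4351, 0.3394, -85.4, 59, 55, 0.0131, [92, 91, 88], [193, 207])
(0.2633, 0.2728, 29.5, 112, 60, 0.0131, [43, 58, 85], [216, 269])
(0.591, -0.2867, -13.0, 111, 57, 0.013, [174, 168, 160], [414, 151])
(374.7, 335.5, 0, 4.5) n 3 wy 0.05 jaw 7 [[0.0, 2.94, 0.03], [0.0, 2.94, 0.03], [0.0, 2.94, 0.03]]
(374.7, 335.5, -28, 4.5) n 1 wy -0.0 jaw 7 [[0.0, 2.8, 0.0]]
```

Emit:
jog_arm(rotation=[[0, 0, 0], [0, 0, 0], [0, 0, 0], [0, 0, 0], [0, 0, 0], [0, 0, 0]], delta_pos=[[0.05, 3.4, 0], [0, 3.4, 0], [0, 2.4, 0], [0, 1.4, 0], [0, 0.8, 0], [0, 0, 0]], jaw=[7, 7, 7, 7, 7, 7])

```text
time_s: 15.0
tool_pos: [0.3751, 0.3329, -0.0271]
orientation: [0.707, 0.026, -0.028, -0.706]
wrist_force: [0.5, 0.4, 0.5]
finger_gap: 0.0698
```

Emit:
jog_arm(rotation=[[0, 0, 0], [0, 0, 0], [0, 0, 0], [0, 0, 0], [0, 0, 0]], delta_pos=[[0, 0, 0], [0, 0, 0], [0, 0, 0], [0, 0, 0], [0, 0, 0]], jaw=[5, 5, 5, 5, 5])

```text
time_s: 15.42
tool_pos: [0.377, 0.3348, -0.0238]
orientation: [-0.706, -0.029, 0.027, 0.707]
wrist_force: [0.7, -1.0, 6.5]
finger_gap: 0.0541
```

```bash
python3 -c "
from h import *
s=st();p=s['tool_pos']*1000;x,y=rk(-133,0)
plan([(p[0],p[1],60,4.5,5),(x,y,65,-5.1,5)])
"
```

```text
t15.4 tcp [377.  334.8 -23.8] yaw 4.54 F [ 0.7 -1.   6.5] T [-0.4  0.   0. ] gap 54.1 q [ 0.47 -0.1  -0.53  1.14 -0.    0.39]
(np.float64(377.04267918064835), np.float64(334.8406831617521), 60, 4.5) n 3 wy 0.01 jaw 5 [[0.0, -2.79, 0.0], [0.0, -2.79, 0.0], [0.0, -2.79, 0.0]]
(np.float64(438.9265383003676), np.float64(-62.57705851676329), 65, -5.1) n 12 wy 0.8 jaw 5 [[0.25, -0.04, -3.34], [0.3, -0.04, -3.34], [0.35, -0.04, -3.33], [0.39, -0.04, -3.33], [0.44, -0.04, -3.32], [0.49, -0.04, -3.32], [0.53, -0.04, -3.31], [0.58, -0.04, -3.3], [0.63, -0.04, -3.29], [0.67, -0.04, -3.28], [0.72, -0.04, -3.27], [0.76, -0.04, -3.26]]
```

Emit:
jog_arm(rotation=[[0, 0, 0], [0, 0, 0], [0, 0, 0], [0, 0, 0]], delta_pos=[[0, -1.8, 0], [0, -3.3, 0], [0, -3.7, 0], [0, 0, 0]], jaw=[5, 5, 5, 5])

```text
time_s: 15.75
tool_pos: [0.3794, 0.3364, 0.0702]
orientation: [-0.705, -0.031, 0.025, 0.708]
wrist_force: [1.3, 0.1, -0.5]
finger_gap: 0.0539
```

Emit:
jog_arm(rotation=[[0, 0.8, 0], [0, 0.8, 0], [0, 0.8, 0], [0, 0.8, 0], [0, 0.8, 0], [0, 0.8, 0], [0, 0.8, 0], [0, 0.8, 0]], delta_pos=[[0.25, 0, -3.34], [0.3, 0, -3.34], [0.35, 0, -3.33], [0.39, 0, -3.33], [0.44, 0, -3.32], [0.49, 0, -3.32], [0.53, 0, -3.31], [0.58, 0, -3.3]], jaw=[5, 5, 5, 5, 5, 5, 5, 5])

```text
time_s: 16.42
tool_pos: [0.4175, 0.0681, 0.0631]
orientation: [-0.707, 0.011, -0.012, 0.707]
wrist_force: [1.8, 0.4, -1.2]
finger_gap: 0.0537
```

Emit:
jog_arm(rotation=[[0, 0.8, 0], [0, 0.8, 0], [0, 0.8, 0], [0, 0.8, 0], [0, 0, 0], [0, 0, 0]], delta_pos=[[0.63, 0, -3.29], [0.67, 0, -3.28], [0.72, 0, -3.27], [0.76, 0, -3.26], [0, 0, 0], [0, 0, 0]], jaw=[5, 5, 5, 5, 5, 5])

```text
time_s: 16.92
tool_pos: [0.4382, -0.0642, 0.0629]
orientation: [-0.706, 0.032, -0.032, 0.706]
wrist_force: [-0.8, 0.6, -1.5]
finger_gap: 0.054
```

```bash
python3 -c "
from h import *
s=rs();c=camera('side');z=s['tool_pos'][2]*1000
held(c,(440,560,-120,-20),(z+20,z+55));c=camera('side')
held(c,(440,560,-120,-20),(z+20,z+55))
x,y=rk(-135,0);plan([(x,y,60,-5.1,5)])
"
```

```text
t16.9 tcp [438.2 -64.2  62.9] yaw -5.23 F [-0.8  0.6 -1.5] T [0.07 0.15 0.04] gap 54.0 q [-0.44 -0.37 -0.6   1.34  0.   -0.35]
TCP in rack: x -133.6 y -1.7
n 271 slope dz/dx,dy [-0.027  0.029] z mean 98.7 rack x max -45.2 min -126.4, y -35.7..26.0 rect ((-86.70176696777344, -4.056365966796875), (81.79132843017578, 63.79512023925781), 2.184587240219116)
n 275 slope dz/dx,dy [-0.033  0.044] z mean 98.3 rack x max -45.5 min -126.4, y -34.7..30.4 rect ((-86.62361145019531, -2.8696250915527344), (83.26609802246094, 67.47016143798828), 3.3084158897399902)
(np.float64(436.9344561695461), np.float64(-62.3992699230304), 60, -5.1) n 1 wy 0.05 jaw 5 [[-0.1, 0.27, -0.02]]
```

Emit:
jog_arm(rotation=[[0, 0, 0], [0, 0, 0], [0, 0, 0], [0, 0, 0], [0, 0, 0]], delta_pos=[[0, 2.4, 0.1], [0, 2.4, 0], [0, 1.0, 0], [0, 0.5, 0], [0, 0, 0]], jaw=[5, 5, 5, 5, 5])

```text
time_s: 17.43
tool_pos: [0.4375, -0.0606, -0.0009]
orientation: [-0.706, 0.031, -0.03, 0.707]
wrist_force: [0.1, -0.1, -1.8]
finger_gap: 0.0538
```

```bash
python3 -c "
from h import *
s=rs();z=s['tool_pos'][2]*1000
c=camera('side')
held(c,(440,560,-120,-20),(z+25,z+46))
"
```

```text
t17.4 tcp [437.5 -60.6  -0.9] yaw -4.97 F [ 0.1 -0.1 -1.8] T [ 0.02  0.11 -0.02] gap 53.8 q [-0.44 -0.33 -0.69  1.21  0.   -0.35]
TCP in rack: x -134.6 y 1.8
n 273 slope dz/dx,dy [-0.015  0.054] z mean 34.7 rack x max -46.8 min -127.0, y -30.4..31.7 rect ((-87.78720092773438, 0.6782798767089844), (81.56660461425781, 66.34856414794922), 2.997913360595703)
```

Emit:
jog_arm(rotation=[[0, 0, 0], [0, 0, 0], [0, 0, 0], [0, 0, 0], [0, 0, 0], [0, 0, 0], [0, 0, 0], [0, 0, 0]], delta_pos=[[1.0, 0.2, -0.15], [1.0, 0, 0], [1.0, 0, 0], [1.0, 0, 0], [0.8, 0, 0], [0.8, 0, 0], [0.8, 0, 0], [0, 0, 0]], jaw=[5, 5, 5, 5, 5, 5, 5, 5])

```text
time_s: 18.15
tool_pos: [0.5035, -0.0691, -0.001]
orientation: [0.707, -0.03, 0.032, -0.706]
wrist_force: [1.3, -0.3, -2.9]
finger_gap: 0.054
```

```bash
python3 -c "
from h import *
s=rs()"
```

```text
t18.1 tcp [503.5 -69.1  -1. ] yaw -5.02 F [ 1.3 -0.3 -2.9] T [-0.01 -0.07  0.01] gap 54.0 q [-0.39 -0.11 -0.5   1.18  0.   -0.31]
TCP in rack: x -68.1 y -0.7
```

Emit:
jog_arm(rotation=[[0, 0, 0], [0, 0, 0], [0, 0, 0], [0, 0, 0], [0, 0, 0], [0, 0, 0], [0, 0, 0]], delta_pos=[[0.8, 0.1, 0], [0.8, 0, 0.05], [0.8, 0, 0], [0.8, 0, 0], [0.5, 0.1, 0], [0.3, 0, 0], [0, 0, 0]], jaw=[5, 5, 5, 5, 5, 5, 5])

```text
time_s: 18.73
tool_pos: [0.5425, -0.072, -0.004]
orientation: [-0.706, 0.031, -0.031, 0.706]
wrist_force: [1.5, -0.2, -4.0]
finger_gap: 0.0542
```

Emit:
jog_arm(rotation=[[0, 0, 0], [0, 0, 0]], delta_pos=[[0.2, 0, 0], [0, 0, 0]], jaw=[5, 5])

```text
time_s: 18.9
tool_pos: [0.5438, -0.072, -0.0042]
orientation: [-0.706, 0.031, -0.031, 0.706]
wrist_force: [-0.3, 1.0, -3.6]
finger_gap: 0.0541
```

Emit:
jog_arm(rotation=[[0, 0, 0], [0, 0, 0]], delta_pos=[[0.2, 0, 0], [0, 0, 0]], jaw=[5, 5])

```text
time_s: 19.07
tool_pos: [0.5457, -0.0722, -0.0042]
orientation: [-0.706, 0.031, -0.031, 0.706]
wrist_force: [-1.0, -0.0, -3.3]
finger_gap: 0.0539
```

```bash
python3 -c "
from h import *
s=rs()"
```

```text
t19.1 tcp [545.7 -72.2  -4.2] yaw -5.05 F [-1.  -0.  -3.3] T [ 0.03  0.21 -0.01] gap 53.9 q [-0.37  0.03 -0.37  1.17  0.   -0.28]
TCP in rack: x -25.8 y -0.1
```

Emit:
jog_arm(rotation=[[0, 0, 0], [0, 0, 0]], delta_pos=[[0.2, 0, 0], [0, 0, 0]], jaw=[5, 5])

```text
time_s: 19.23
tool_pos: [0.5479, -0.0724, -0.0042]
orientation: [-0.706, 0.031, -0.031, 0.706]
wrist_force: [-0.5, -0.7, -3.4]
finger_gap: 0.0541
```

Emit:
jog_arm(rotation=[[0, 0, 0], [0, 0, 0]], delta_pos=[[0.15, 0, 0], [0, 0, 0]], jaw=[5, 5])

```text
time_s: 19.4
tool_pos: [0.5482, -0.0723, -0.0046]
orientation: [-0.706, 0.032, -0.03, 0.707]
wrist_force: [-4.8, 1.4, -1.6]
finger_gap: 0.0542
```

```bash
python3 -c "
from h import *
s=rs()"
```

```text
t19.4 tcp [548.2 -72.3  -4.6] yaw -5.06 F [-4.8  1.4 -1.6] T [ 0.04  1.02 -0.1 ] gap 54.2 q [-0.37  0.04 -0.36  1.17 -0.   -0.28]
TCP in rack: x -23.2 y 0.0
```

Emit:
jog_arm(rotation=[[0, 0, 0], [0, 0, 0], [0, 0, 0], [0, 0, 0]], delta_pos=[[-0.15, 0, 0], [0, 0, 0], [0, 0, 0], [0, 0, 0]], jaw=[5, 7, 7, 7])

```text
time_s: 19.73
tool_pos: [0.5484, -0.0726, -0.0035]
orientation: [0.707, -0.031, 0.032, -0.706]
wrist_force: [-1.0, -0.1, -0.3]
finger_gap: 0.0704
```

Emit:
jog_arm(rotation=[[0, 0, 0], [0, 0, 0], [0, 0, 0], [0, 0, 0], [0, 0, 0], [0, 0, 0]], delta_pos=[[0, -1.0, 0], [0, -2.0, 0], [0, -3.0, 0], [0, -3.0, 0], [0, -0.5, 0], [0, 0, 0]], jaw=[7, 7, 7, 7, 7, 7])

```text
time_s: 20.23
tool_pos: [0.5498, -0.0732, 0.0946]
orientation: [0.707, -0.029, 0.033, -0.706]
wrist_force: [-0.5, -0.6, -1.5]
finger_gap: 0.0699
```

```bash
python3 -c "
from h import *
rs()
c=camera('top');W=world(c);z=W[...,2]
for t in tins(c,W):
    if t[6][2]>100: print(t,'tin',fitrect(c,.012,(z>.007),[t[0]*1000,t[1]*1000,t[2]],(110,56),75))
plan([(559.3,-279.6,90,-12.5,7)])
"
```

```text
t20.2 tcp [549.8 -73.2  94.6] yaw -5.04 F [-0.5 -0.6 -1.5] T [-0.05  0.02 -0.01] gap 69.9 q [-0.37 -0.03 -0.25  1.35  0.   -0.28]
TCP in rack: x -21.6 y -0.7
(0.5915, -0.287, -12.2, 112, 57, 0.0129, [191, 185, 177], [414, 151]) tin (array([ 591.  , -286.68,  -12.37]), np.float64(0.0262))
(559.3, -279.6, 90, -12.5) n 6 wy 1.24 jaw 7 [[0.48, 0.04, -3.42], [0.55, 0.04, -3.41], [0.63, 0.04, -3.39], [0.7, 0.04, -3.38], [0.77, 0.04, -3.36], [0.85, 0.04, -3.35]]
```

Emit:
jog_arm(rotation=[[0, 1.24, 0], [0, 1.24, 0], [0, 1.24, 0], [0, 1.24, 0], [0, 1.24, 0], [0, 1.24, 0], [0, 0, 0], [0, 0, 0]], delta_pos=[[0.48, 0, -3.42], [0.55, 0, -3.41], [0.63, 0, -3.39], [0.7, 0, -3.38], [0.77, 0, -3.36], [0.85, 0, -3.35], [0, 0, 0], [0, 0, 0]], jaw=[7, 7, 7, 7, 7, 7, 7, 7])

```text
time_s: 20.95
tool_pos: [0.5572, -0.2803, 0.0888]
orientation: [-0.702, 0.079, -0.077, 0.703]
wrist_force: [-0.2, 0.9, -0.3]
finger_gap: 0.0702
```

```bash
python3 -c "
from h import *
st()
c=camera('top');W=world(c)
for t in tins(c,W): print(t)
plan([(559.3,-279.6,0,-12.5,7),(559.3,-279.6,-27,-12.5,7)])
"
```

```text
t20.9 tcp [ 557.2 -280.3   88.8] yaw -12.64 F [-0.2  0.9 -0.3] T [ 0.04 -0.03 -0.02] gap 70.2 q [-0.68  0.19 -0.02  1.36  0.   -0.45]
(559.3, -279.6, 0, -12.5) n 3 wy -0.01 jaw 7 [[0.07, 2.97, -0.01], [0.07, 2.97, -0.01], [0.07, 2.97, -0.01]]
(559.3, -279.6, -27, -12.5) n 1 wy -0.0 jaw 7 [[0.0, 2.7, 0.0]]
```

Emit:
jog_arm(rotation=[[0, 0, 0], [0, 0, 0], [0, 0, 0], [0, 0, 0], [0, 0, 0], [0, 0, 0]], delta_pos=[[0.2, 3.4, 0], [0, 3.4, 0], [0, 2.4, 0], [0, 1.4, 0], [0, 0.8, 0], [0, 0, 0]], jaw=[7, 7, 7, 7, 7, 7])

```text
time_s: 21.5
tool_pos: [0.5595, -0.278, -0.0248]
orientation: [-0.702, 0.077, -0.076, 0.704]
wrist_force: [-0.3, -0.3, 0.2]
finger_gap: 0.0702
```

Emit:
jog_arm(rotation=[[0, 0, 0], [0, 0, 0], [0, 0, 0], [0, 0, 0], [0, 0, 0]], delta_pos=[[0, 0, 0], [0, 0, 0], [0, 0, 0], [0, 0, 0], [0, 0, 0]], jaw=[5, 5, 5, 5, 5])

```text
time_s: 21.92
tool_pos: [0.5615, -0.2805, -0.0211]
orientation: [0.703, -0.076, 0.078, -0.702]
wrist_force: [0.6, 0.6, 6.8]
finger_gap: 0.0538
```

```bash
python3 -c "
from h import *
s=st();p=s['tool_pos']*1000;x,y=rk(-133,0)
plan([(p[0],p[1],75,-12.5,5),(x,y,75,-5.1,5)])
"
```

```text
t21.9 tcp [ 561.5 -280.5  -21.1] yaw -12.48 F [0.6 0.6 6.8] T [0.27 0.09 0.02] gap 53.8 q [-0.67  0.27 -0.14  1.16  0.   -0.45]
(np.float64(561.5368371746297), np.float64(-280.5328403206067), 75, -12.5) n 3 wy 0.01 jaw 5 [[0.0, -3.2, 0.0], [0.0, -3.2, 0.0], [0.0, -3.2, 0.0]]
(np.float64(438.9265383003676), np.float64(-62.57705851676329), 75, -5.1) n 7 wy -1.06 jaw 5 [[-2.38, -0.0, 2.66], [-2.33, -0.0, 2.7], [-2.28, -0.0, 2.75], [-2.23, -0.0, 2.79], [-2.18, -0.0, 2.83], [-2.13, -0.0, 2.87], [-2.08, -0.0, 2.91]]
```

Emit:
jog_arm(rotation=[[0, 0, 0], [0, 0, 0], [0, 0, 0], [0, 0, 0]], delta_pos=[[0, -2.6, 0], [0, -3.5, 0], [0, -3.7, 0], [0, 0, 0]], jaw=[5, 5, 5, 5])

```text
time_s: 22.25
tool_pos: [0.5639, -0.2825, 0.0839]
orientation: [0.705, -0.073, 0.08, -0.701]
wrist_force: [0.8, -0.7, 1.1]
finger_gap: 0.0539
```

Emit:
jog_arm(rotation=[[0, -1.06, 0], [0, -1.06, 0], [0, -1.06, 0], [0, -1.06, 0], [0, -1.06, 0], [0, -1.06, 0], [0, -1.06, 0], [0, 0, 0]], delta_pos=[[-2.38, 0, 2.66], [-2.33, 0, 2.7], [-2.28, 0, 2.75], [-2.23, 0, 2.79], [-2.18, 0, 2.83], [-2.13, 0, 2.87], [-2.08, 0, 2.91], [0, 0, 0]], jaw=[5, 5, 5, 5, 5, 5, 5, 5])

```text
time_s: 22.92
tool_pos: [0.4351, -0.0575, 0.0749]
orientation: [-0.706, 0.03, -0.029, 0.707]
wrist_force: [-0.4, -1.1, -1.5]
finger_gap: 0.0536
```

```bash
python3 -c "
from h import *
s=rs();z=s['tool_pos'][2]*1000
for i in range(2):
    c=camera('side');held(c,(440,560,-120,-20),(z+18,z+50))
x,y=rk(-133,0);plan([(x,y,60,-5.1,5)])
"
```

```text
t22.9 tcp [435.1 -57.5  74.9] yaw -4.83 F [-0.4 -1.1 -1.5] T [-0.01  0.07  0.01] gap 53.6 q [-0.43 -0.39 -0.6   1.37  0.   -0.35]
TCP in rack: x -137.2 y 4.8
n 293 slope dz/dx,dy [-0.011  0.068] z mean 107.5 rack x max -47.5 min -129.4, y -29.1..35.4 rect ((-88.42314147949219, 4.326822280883789), (68.30899047851562, 81.92240905761719), 89.9014663696289)
n 269 slope dz/dx,dy [-0.012  0.051] z mean 108.4 rack x max -45.8 min -126.2, y -31.6..27.7 rect ((-86.06449890136719, 0.9026832580566406), (69.01481628417969, 79.5267105102539), 89.12350463867188)
(np.float64(438.9265383003676), np.float64(-62.57705851676329), 60, -5.1) n 1 wy 0.13 jaw 5 [[0.11, 1.55, -0.14]]
```

Emit:
jog_arm(rotation=[[0, 0, 0], [0, 0, 0], [0, 0, 0], [0, 0, 0], [0, 0, 0]], delta_pos=[[0, 2.4, -0.1], [0, 2.4, 0], [0, 1.0, 0], [0, 0.5, 0], [0, 0, 0]], jaw=[5, 5, 5, 5, 5])

```text
time_s: 23.43
tool_pos: [0.4373, -0.063, 0.0112]
orientation: [-0.706, 0.032, -0.031, 0.707]
wrist_force: [-0.4, 0.5, -0.5]
finger_gap: 0.0538
```

```bash
python3 -c "
from h import *
s=rs();z=s['tool_pos'][2]*1000
c=camera('side')
held(c,(440,560,-120,-20),(z+22,z+43))
"
```

```text
t23.4 tcp [437.3 -63.   11.2] yaw -5.11 F [-0.4  0.5 -0.5] T [-0.06  0.05 -0.02] gap 53.8 q [-0.44 -0.34 -0.67  1.24  0.   -0.35]
TCP in rack: x -134.6 y -0.6
n 264 slope dz/dx,dy [-0.01  0.06] z mean 44.0 rack x max -44.0 min -127.0, y -33.8..23.9 rect ((-83.68345642089844, -4.6028900146484375), (67.29498291015625, 80.68379211425781), 83.3378677368164)
```

Emit:
jog_arm(rotation=[[0, 0, 0], [0, 0, 0], [0, 0, 0], [0, 0, 0], [0, 0, 0], [0, 0, 0], [0, 0, 0], [0, 0, 0]], delta_pos=[[1.0, 0.1, 0.05], [1.0, 0, 0], [1.0, 0, 0], [1.0, 0, 0], [0.8, 0, 0], [0.8, 0, 0], [0.8, 0, 0], [0, 0, 0]], jaw=[5, 5, 5, 5, 5, 5, 5, 5])

```text
time_s: 24.15
tool_pos: [0.5031, -0.0685, 0.012]
orientation: [0.707, -0.031, 0.032, -0.706]
wrist_force: [1.0, -0.2, -2.6]
finger_gap: 0.0539
```

Emit:
jog_arm(rotation=[[0, 0, 0], [0, 0, 0], [0, 0, 0], [0, 0, 0], [0, 0, 0], [0, 0, 0], [0, 0, 0]], delta_pos=[[0.8, 0.1, 0], [0.8, 0, 0], [0.8, 0, 0], [0.8, 0, 0], [0.5, 0, 0], [0.3, 0, 0], [0, 0, 0]], jaw=[5, 5, 5, 5, 5, 5, 5])

```text
time_s: 24.73
tool_pos: [0.5421, -0.0716, 0.0101]
orientation: [-0.706, 0.031, -0.032, 0.706]
wrist_force: [1.4, 0.5, -2.8]
finger_gap: 0.0535
```

```bash
python3 -c "
from h import *
s=rs()"
```

```text
t24.7 tcp [542.1 -71.6  10.1] yaw -5.06 F [ 1.4  0.5 -2.8] T [-0.1  -0.25 -0.02] gap 53.5 q [-0.37  0.   -0.37  1.2   0.   -0.28]
TCP in rack: x -29.4 y 0.2
```

Emit:
jog_arm(rotation=[[0, 0, 0], [0, 0, 0]], delta_pos=[[0.4, 0, 0], [0, 0, 0]], jaw=[5, 5])

```text
time_s: 24.9
tool_pos: [0.5457, -0.0718, 0.0099]
orientation: [-0.706, 0.031, -0.031, 0.706]
wrist_force: [0.5, -0.3, -2.6]
finger_gap: 0.0534
```

Emit:
jog_arm(rotation=[[0, 0, 0], [0, 0, 0]], delta_pos=[[0.2, 0, 0], [0, 0, 0]], jaw=[5, 5])

```text
time_s: 25.07
tool_pos: [0.5469, -0.0719, 0.0096]
orientation: [-0.706, 0.032, -0.031, 0.706]
wrist_force: [-3.0, 0.7, -1.8]
finger_gap: 0.0539
```

Emit:
jog_arm(rotation=[[0, 0, 0], [0, 0, 0]], delta_pos=[[0.1, 0, 0], [0, 0, 0]], jaw=[5, 5])

```text
time_s: 25.23
tool_pos: [0.5469, -0.0719, 0.0092]
orientation: [-0.706, 0.032, -0.03, 0.706]
wrist_force: [-5.7, 0.6, -1.7]
finger_gap: 0.054
```

```bash
python3 -c "
from h import *
s=rs()"
```

```text
t25.2 tcp [546.9 -71.9   9.2] yaw -5.07 F [-5.7  0.6 -1.7] T [-0.02  1.3   0.04] gap 54.0 q [-0.37  0.02 -0.35  1.2  -0.   -0.28]
TCP in rack: x -24.7 y 0.3
```

Emit:
jog_arm(rotation=[[0, 0, 0], [0, 0, 0], [0, 0, 0], [0, 0, 0]], delta_pos=[[-0.1, 0, 0], [0, 0, 0], [0, 0, 0], [0, 0, 0]], jaw=[5, 7, 7, 7])

```text
time_s: 25.57
tool_pos: [0.548, -0.0722, 0.0104]
orientation: [0.707, -0.031, 0.032, -0.706]
wrist_force: [0.2, -0.1, 0.4]
finger_gap: 0.0703
```

Emit:
jog_arm(rotation=[[0, 0, 0], [0, 0, 0], [0, 0, 0], [0, 0, 0], [0, 0, 0], [0, 0, 0]], delta_pos=[[0, -1.0, 0], [0, -2.0, 0], [0, -3.0, 0], [0, -3.0, 0], [0, -0.5, 0], [0, 0, 0]], jaw=[7, 7, 7, 7, 7, 7])

```text
time_s: 26.07
tool_pos: [0.5493, -0.0727, 0.1086]
orientation: [0.707, -0.029, 0.033, -0.706]
wrist_force: [-0.8, -0.4, 0.0]
finger_gap: 0.0702
```

```bash
python3 -c "
from h import *
rs();plan([(575.9,293.4,105,16.7,4)])
"
```

```text
t26.1 tcp [549.3 -72.7 108.6] yaw -5.07 F [-0.8 -0.4  0. ] T [-0.   -0.02 -0.02] gap 70.2 q [-0.37 -0.04 -0.23  1.38  0.   -0.28]
TCP in rack: x -22.1 y -0.3
(575.9, 293.4, 105, 16.7) n 11 wy -1.98 jaw 4 [[-0.05, 0.03, 3.34], [0.06, 0.03, 3.34], [0.18, 0.03, 3.33], [0.29, 0.03, 3.32], [0.41, 0.03, 3.31], [0.52, 0.03, 3.3], [0.63, 0.03, 3.28], [0.75, 0.03, 3.25], [0.86, 0.03, 3.22], [0.97, 0.03, 3.19], [1.08, 0.03, 3.16]]
```

Emit:
jog_arm(rotation=[[0, -1.98, 0], [0, -1.98, 0], [0, -1.98, 0], [0, -1.98, 0], [0, -1.98, 0], [0, -1.98, 0], [0, -1.98, 0], [0, -1.98, 0]], delta_pos=[[-0.05, 0, 3.34], [0.06, 0, 3.34], [0.18, 0, 3.33], [0.29, 0, 3.32], [0.41, 0, 3.31], [0.52, 0, 3.3], [0.63, 0, 3.28], [0.75, 0, 3.25]], jaw=[4, 4, 4, 4, 4, 4, 4, 4])

```text
time_s: 26.73
tool_pos: [0.5658, 0.196, 0.1037]
orientation: [-0.704, -0.067, 0.067, 0.704]
wrist_force: [0.7, 0.4, 1.6]
finger_gap: 0.0401
```

```bash
python3 -c "
from h import *
st();c=camera('top');d=camera('side')
u=pix(d,[.57,-.03,.03]).astype(int)
a=cv2.resize(c['pixels'][100:200,275:375],(500,500),interpolation=cv2.INTER_CUBIC);b=cv2.resize(d['pixels'][u[1]-30:u[1]+30,u[0]-18:u[0]+18],(300,500),interpolation=cv2.INTER_CUBIC)
cv2.imwrite('pics/r1.png',np.hstack([a,b])[:,:,::-1])
W=world(c)*1000;z=W[...,2]
a=np.radians(RY);q=np.stack([(W[...,0]-RO[0])*np.cos(a)+(W[...,1]-RO[1])*np.sin(a),-(W[...,0]-RO[0])*np.sin(a)+(W[...,1]-RO[1])*np.cos(a)],-1)
m=(q[...,0]>-80)&(q[...,0]<0)&(abs(q[...,1])<40)&(z>30)&(z<50);p=q[m];print(m.sum(),'tail x min',np.percentile(p[:,0],[0,2]),'y',np.percentile(p[:,1],[1,99]),'z',np.median(z[m]))
print('others',[t[:2] for t in tins(c) if t[6][2]>100])
plan([(575.9,293.4,105,16.7,4)])
"
```

```text
t26.7 tcp [565.8 196.  103.7] yaw 10.87 F [0.7 0.4 1.6] T [-0.05 -0.1   0.06] gap 40.1 q [ 0.12  0.11 -0.09  1.38  0.   -0.07]
260 tail x min [-49.34708446 -48.07245498] y [-32.87871512  34.16667868] z 43.024503186418066
others []
(575.9, 293.4, 105, 16.7) n 3 wy -1.87 jaw 4 [[0.95, -0.05, 3.04], [1.05, -0.05, 3.01], [1.14, -0.05, 2.97]]
```

View pics/r1.png

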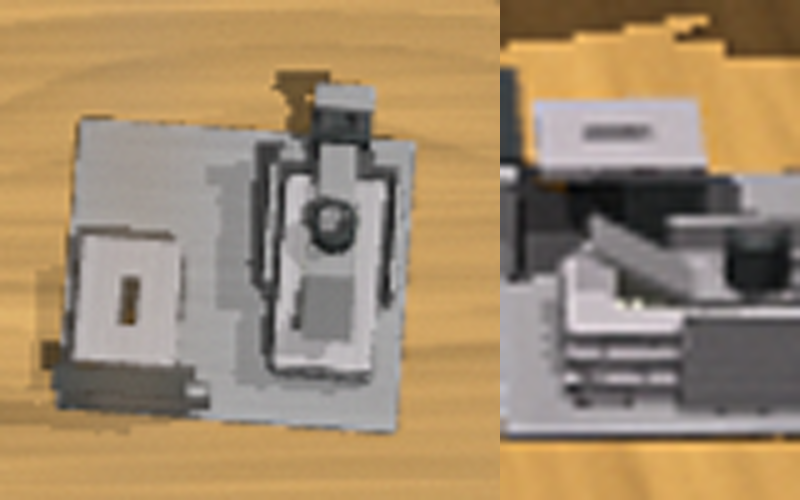

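The picture shows three tins stacked flush, the pile's tail at (320,370), the arm resting on top and the gate open at (125,385). Measured pile top is 43 mm and tail is at rack x -49, which is home. Now the key.

Emit:
jog_arm(rotation=[[0, -1.87, 0], [0, -1.87, 0], [0, -1.87, 0], [0, 0, 0], [0, 0, 0]], delta_pos=[[0.95, 0, 3.04], [1.05, 0, 3.01], [1.14, 0, 2.97], [0, 0, 0], [0, 0, 0]], jaw=[4, 4, 4, 4, 4], squeeze=60)

```text
time_s: 27.25
tool_pos: [0.5768, 0.29, 0.1035]
orientation: [0.7, 0.101, -0.102, -0.7]
wrist_force: [-0.8, -0.8, -0.7]
finger_gap: 0.0399
```

```bash
python3 -c "
from h import *
st();plan([(575.9,293.4,37,16.7,4)],step=25)
"
```

```text
t27.2 tcp [576.8 290.  103.5] yaw 16.48 F [-0.8 -0.8 -0.7] T [-0.02 -0.02  0.03] gap 39.9 q [ 0.26  0.25  0.07  1.39 -0.   -0.02]
(575.9, 293.4, 37, 16.7) n 3 wy -0.07 jaw 4 [[0.0, 2.22, 0.12], [0.0, 2.22, 0.12], [0.0, 2.22, 0.12]]
```

Emit:
jog_arm(rotation=[[0, 0, 0], [0, 0, 0], [0, 0, 0], [0, 0, 0], [0, 0, 0], [0, 0, 0]], delta_pos=[[0, 2.0, 0.1], [0, 2.0, 0.1], [0, 1.5, 0], [0, 0.9, 0], [0, 0, 0], [0, 0, 0]], jaw=[4, 4, 4, 4, 4, 4])

```text
time_s: 27.75
tool_pos: [0.5767, 0.2903, 0.0407]
orientation: [0.7, 0.1, -0.101, -0.7]
wrist_force: [-0.2, -0.3, 0.2]
finger_gap: 0.0405
```

```bash
python3 -c "
from h import *
st();plan([(575.9,293.4,37,16.7,4)],step=25)
c=camera('side');u=pix(c,[.575,.293,.06]).astype(int);save(c,'k1.png',(u[0]-30,u[1]-30,u[0]+30,u[1]+20),12)
"
```

```text
t27.8 tcp [576.7 290.3  40.7] yaw 16.32 F [-0.2 -0.3  0.2] T [0.09 0.03 0.04] gap 40.5 q [ 0.26  0.28 -0.01  1.28 -0.   -0.02]
(575.9, 293.4, 37, 16.7) n 1 wy -0.38 jaw 4 [[0.01, 0.37, 0.32]]
```

View pics/k1.png

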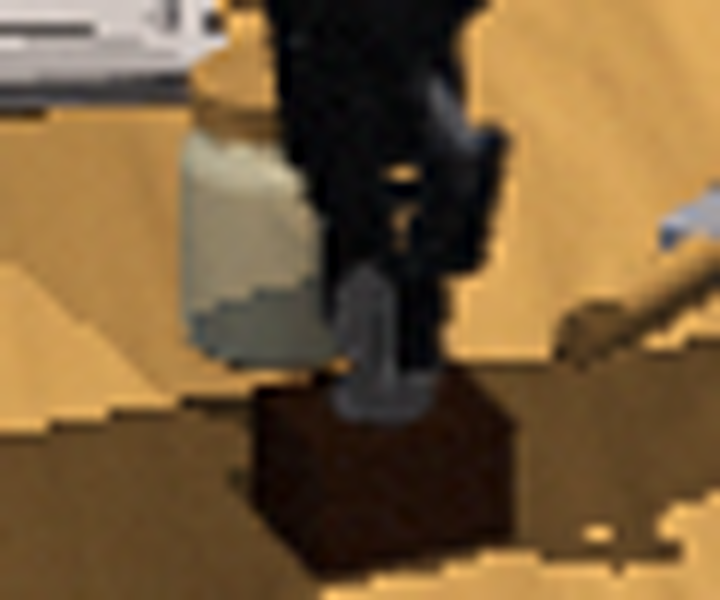

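The crop shows the fingers straddling the bow at crop (365,320), the collar at (385,400), and the near fingertip at (440,365), a few mm below bow centre. Going 5 mm lower and centring before closing.

Emit:
jog_arm(rotation=[[0, -0.4, 0], [0, 0, 0], [0, 0, 0], [0, 0, 0]], delta_pos=[[0, 0.5, 0.3], [0, 0, 0], [0, 0, 0], [0, 0, 0]], jaw=[4, 4, 4, 4])

```text
time_s: 28.13
tool_pos: [0.5762, 0.2942, 0.0362]
orientation: [-0.7, -0.103, 0.103, 0.7]
wrist_force: [-0.2, 0.1, 0.0]
finger_gap: 0.0402
```

```bash
python3 -c "
from h import *
st();plan([(575.9,293.4,35,16.7,4)],step=25)
"
```

```text
t28.1 tcp [576.2 294.2  36.2] yaw 16.79 F [-0.2  0.1  0. ] T [-0.06 -0.03 -0.  ] gap 40.2 q [ 0.27  0.28 -0.02  1.27  0.   -0.02]
(575.9, 293.4, 35, 16.7) n 1 wy 0.09 jaw 4 [[-0.06, 0.12, -0.07]]
```

Close on the bow.

Emit:
jog_arm(rotation=[[0, 0, 0], [0, 0, 0], [0, 0, 0], [0, 0, 0], [0, 0, 0], [0, 0, 0], [0, 0, 0], [0, 0, 0]], delta_pos=[[0, 0, -0.07], [0, 0, 0], [0, 0, 0], [0, 0, 0], [0, 0, 0], [0, 0, 0], [0, 0, 0], [0, 0, 0]], jaw=[3, 2.2, 1.6, 1.2, 0.5, 0.5, 0.5, 0.5])

```text
time_s: 28.8
tool_pos: [0.5764, 0.2934, 0.036]
orientation: [-0.7, -0.103, 0.103, 0.7]
wrist_force: [0.5, 0.3, 2.5]
finger_gap: 0.0092
```

```bash
python3 -c "
from h import *
st()
"
```

```text
t28.8 tcp [576.4 293.4  36. ] yaw 16.78 F [0.5 0.3 2.5] T [-0.07  0.01 -0.02] gap 9.2 q [ 0.27  0.28 -0.02  1.27  0.   -0.02]
```

Emit:
jog_arm(rotation=[[0, 0, 0], [0, 0, 0], [0, 0, 0], [0, 0, 0], [0, 0, 0], [0, 0, 0], [0, 0, 0]], delta_pos=[[0, -0.5, 0], [0, -1.0, 0], [0, -1.5, 0], [0, -2.0, 0], [0, -2.0, 0], [0, 0, 0], [0, 0, 0]], jaw=[0.5, 0.5, 0.5, 0.5, 0.5, 0.5, 0.5])

```text
time_s: 29.38
tool_pos: [0.5773, 0.2937, 0.1078]
orientation: [-0.699, -0.104, 0.102, 0.7]
wrist_force: [-0.1, 0.1, -0.6]
finger_gap: 0.0091
```

```bash
python3 -c "
from h import *
st();x,y=rk(-20,110);print(x,y);plan([(x,y,110,-5.1,.5)])
c=camera('side');u=pix(c,[.575,.293,.10]).astype(int);save(c,'k2.png',(u[0]-30,u[1]-30,u[0]+30,u[1]+25),12);print(u)
"
```

```text
t29.4 tcp [577.3 293.7 107.8] yaw 16.79 F [-0.1  0.1 -0.6] T [0.05 0.   0.01] gap 9.1 q [ 0.27  0.25  0.08  1.4   0.   -0.02]
561.2575513470931 36.942403132513476
(np.float64(561.2575513470931), np.float64(36.942403132513476), 110, -5.1) n 8 wy 2.74 jaw 0.5 [[-1.12, -0.03, -3.01], [-0.97, -0.03, -3.06], [-0.83, -0.03, -3.11], [-0.68, -0.03, -3.14], [-0.53, -0.03, -3.17], [-0.37, -0.03, -3.19], [-0.22, -0.03, -3.21], [-0.07, -0.03, -3.22]]
[324 138]
```

View pics/k2.png

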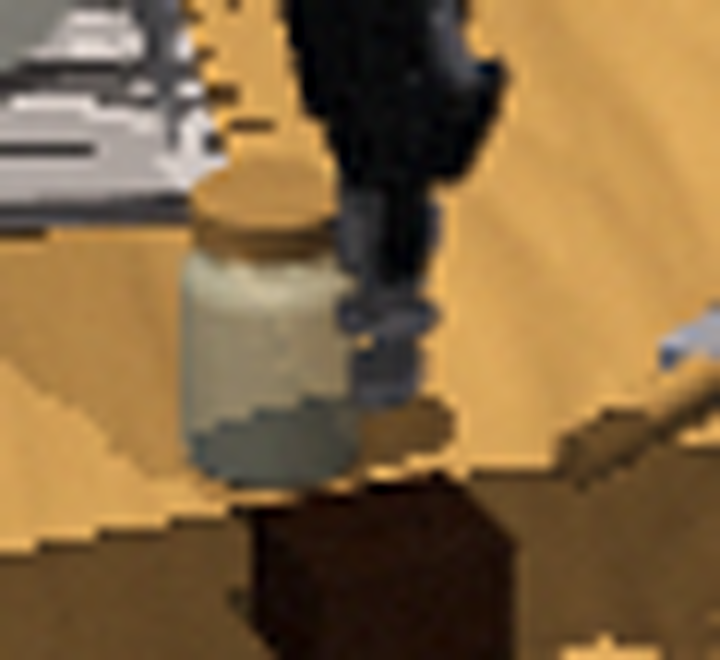

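The crop shows the key upright in the fingers, collar at crop (388,315), bit below at (385,370). I'll measure the key's offset along its x relative to the TCP axis.

```bash
cat >> h.py <<'E'
def keyoff(c,s,ztop=41,zs=(-2,9)):
    "side camera: collar centre vs TCP axis"
    p=s["tool_pos"];W=world(c);out=[]
    u0=pix(c,[p[0],p[1],p[2]+.0115])
    for n,h in(("collar",.0115),("bit",-.007)):
        u=pix(c,[p[0],p[1],p[2]+h]);r=int(round(u[1]))
        for rr in(r-1,r,r+1):
            x0=int(u[0])-14;seg=slice(x0,x0+29)
            m=np.abs(W[rr,seg,1]-p[1])<.035
            g=c["pixels"][rr,seg].astype(int);sat=g[:,0]-g[:,2]
            k=np.where(m&(sat<25))[0]
            if len(k): out.append((n,rr,round(u[0],2),round(k.mean()+x0,2),len(k)))
    return out
E
python3 -c "
from h import *
c=camera('side');s=st()
for o in keyoff(c,s): print(o)
for i in range(2):
  c=camera('side')
  print([ (o[0],round(o[3]-o[2],2)) for o in keyoff(c,s)])
# side-camera check on stand top: fit rect
W=world(c);z=W[...,2]
im=c['pixels'].astype(int);dark=(im.sum(-1)<180)
u=pix(c,[.576,.2934,.045]);print('stand px',u, 'px per mm', pix(c,[.577,.2934,.045])-u)
for r in range(int(u[1])-6,int(u[1])+10,2): print(r,im[r,int(u[0])-14:int(u[0])+15].sum(-1))
"
```

```text
t29.5 tcp [575.9 293.3 105.2] yaw 16.78 F [ 0.2  0.  -1.2] T [-0.02 -0.05 -0.03] gap 9.2 q [ 0.27  0.25  0.07  1.4   0.   -0.02]
('collar', 134, np.float64(325.21), np.float64(325.5), 8)
('collar', 135, np.float64(325.21), np.float64(325.5), 8)
('collar', 136, np.float64(325.21), np.float64(325.8), 5)
('bit', 138, np.float64(325.14), np.float64(325.0), 5)
('bit', 139, np.float64(325.14), np.float64(325.5), 6)
('bit', 140, np.float64(325.14), np.float64(325.5), 6)
[('collar', np.float64(0.29)), ('collar', np.float64(0.29)), ('collar', np.float64(0.29)), ('bit', np.float64(-0.14)), ('bit', np.float64(-0.14)), ('bit', np.float64(-0.14))]
[('collar', np.float64(0.29)), ('collar', np.float64(0.29)), ('collar', np.float64(-0.21)), ('bit', np.float64(-0.14)), ('bit', np.float64(-0.14)), ('bit', np.float64(-0.14))]
stand px [324.98484763 151.52006495] px per mm [ 0.25272709 -0.01443988]
145 [234 251 243 252 251 247 236 236 215 215 199 193 189 170 197 203 214 205
 227 218 264 470 463 466 467 477 468 468 461]
147 [319 198 252 246 242 245 234 226 212 204 192 201 173 209 266 497 490 371
 243 217  63 283 441 178 187 185 197 187 181]
149 [451 373 370 370 382 401 406 315 210  89  36  22  27  51  43  72  61  64
  48  58  70  60  60 131 212 220 215 205 198]
151 [185 187 191 185 108  32  50  66  57  66  73  65  53  63  60  61  62  59
  55  33  58  68  52  54  67 147 209 222 205]
153 [197 196 201 204 191  11  32  39  46  55  78  55  71  57  71  65  63  64
  54  66  64  58  55  70  61  46  77 172 206]
155 [205 207 200 203 194  30  36  27  33  39  64  62  65  65  64  54  58  63
  52  45  57  54  54  54  59  42  86 221 212]
157 [213 201 187 124 119  28  27  33  31  29  55  52  59  58  62  53  56  57
  60  53  52  46  54  48  55  56  84 215 206]
159 [200 205 203 197 124  39  35  32  39  48  33  60  42  55  58  59  50  55
  47  57  52  55  60  53  47  45  84 216 200]
```

Emit:
jog_arm(rotation=[[0, 2.74, 0], [0, 2.74, 0], [0, 2.74, 0], [0, 2.74, 0], [0, 2.74, 0], [0, 2.74, 0], [0, 2.74, 0], [0, 2.74, 0]], delta_pos=[[-1.12, 0, -3.01], [-0.97, 0, -3.06], [-0.83, 0, -3.11], [-0.68, 0, -3.14], [-0.53, 0, -3.17], [-0.37, 0, -3.19], [-0.22, 0, -3.21], [-0.07, 0, -3.22]], jaw=[0.5, 0.5, 0.5, 0.5, 0.5, 0.5, 0.5, 0.5])

```text
time_s: 30.25
tool_pos: [0.5591, 0.0353, 0.1049]
orientation: [-0.706, 0.033, -0.032, 0.706]
wrist_force: [0.1, 0.3, -0.6]
finger_gap: 0.0092
```

Emit:
jog_arm(rotation=[[0, 0, 0], [0, 0, 0], [0, 0, 0], [0, 0, 0]], delta_pos=[[0, 0, 0], [0, 0, 0], [0, 0, 0], [0, 0, 0]], jaw=[0.5, 0.5, 0.5, 0.5])

```text
time_s: 30.58
tool_pos: [0.5598, 0.0376, 0.1054]
orientation: [-0.706, 0.031, -0.031, 0.707]
wrist_force: [0.6, 0.3, -0.7]
finger_gap: 0.0092
```

```bash
python3 -c "
from h import *
s=rs()
for i in range(2):
  c=camera('side')
  print([ (o[0],round(o[3]-o[2],2)) for o in keyoff(c,s)])
x,y=rk(-20,110);plan([(x,y,85,-5.1,.5)],step=30)
"
```

```text
t30.6 tcp [559.8  37.6 105.4] yaw -5.06 F [ 0.6  0.3 -0.7] T [ 0.04  0.01 -0.06] gap 9.2 q [-0.17 -0.01 -0.2   1.38  0.   -0.08]
TCP in rack: x -21.5 y 110.6
[('collar', np.float64(0.0)), ('collar', np.float64(0.5)), ('collar', np.float64(0.5)), ('bit', np.float64(0.11)), ('bit', np.float64(0.11)), ('bit', np.float64(0.11))]
[('collar', np.float64(0.0)), ('collar', np.float64(0.5)), ('collar', np.float64(0.5)), ('bit', np.float64(0.11)), ('bit', np.float64(0.11)), ('bit', np.float64(0.11))]
(np.float64(561.2575513470931), np.float64(36.942403132513476), 85, -5.1) n 1 wy 0.06 jaw 0.5 [[0.14, 2.05, -0.07]]
```

Emit:
jog_arm(rotation=[[0, 0, 0], [0, 0, 0], [0, 0, 0], [0, 0, 0]], delta_pos=[[0.12, 1.5, -0.05], [0, 1.4, 0], [0, 0, 0], [0, 0, 0]], jaw=[0.5, 0.5, 0.5, 0.5])

```text
time_s: 31.02
tool_pos: [0.5605, 0.0369, 0.0762]
orientation: [-0.706, 0.032, -0.031, 0.707]
wrist_force: [-0.4, 0.1, -0.3]
finger_gap: 0.0089
```

```bash
python3 -c "
from h import *
s=rs()
x,y=rk(-20,110);plan([(x,y,70,-5.1,.5)],step=30)
"
```

```text
t31.0 tcp [560.5  36.9  76.2] yaw -5.07 F [-0.4  0.1 -0.3] T [ 0.04 -0.01 -0.05] gap 8.9 q [-0.17  0.01 -0.24  1.32  0.   -0.08]
TCP in rack: x -20.8 y 109.9
(np.float64(561.2575513470931), np.float64(36.942403132513476), 70, -5.1) n 1 wy 0.03 jaw 0.5 [[0.08, 0.62, 0.01]]
```

Aligned within 1 mm. Descend into the lock with force checks.

Emit:
jog_arm(rotation=[[0, 0, 0], [0, 0, 0], [0, 0, 0]], delta_pos=[[0.05, 0.5, 0], [0, 0.5, 0], [0, 0, 0]], jaw=[0.5, 0.5, 0.5])

```text
time_s: 31.27
tool_pos: [0.5615, 0.0362, 0.0662]
orientation: [-0.706, 0.032, -0.031, 0.706]
wrist_force: [-1.4, 0.3, -0.3]
finger_gap: 0.0093
```

Emit:
jog_arm(rotation=[[0, 0, 0], [0, 0, 0], [0, 0, 0]], delta_pos=[[0, 0.3, 0], [0, 0.3, 0], [0, 0, 0]], jaw=[0.5, 0.5, 0.5])

```text
time_s: 31.52
tool_pos: [0.5614, 0.0361, 0.0602]
orientation: [-0.706, 0.032, -0.032, 0.706]
wrist_force: [-0.4, -0.7, -1.9]
finger_gap: 0.0094
```

Emit:
jog_arm(rotation=[[0, 0, 0], [0, 0, 0], [0, 0, 0]], delta_pos=[[0, 0.3, 0], [0, 0.3, 0], [0, 0, 0]], jaw=[0.5, 0.5, 0.5])

```text
time_s: 31.77
tool_pos: [0.5613, 0.0361, 0.0541]
orientation: [-0.706, 0.032, -0.031, 0.706]
wrist_force: [0.1, 0.0, -1.0]
finger_gap: 0.0092
```

```bash
python3 -c "
from h import *
s=rs()"
```

```text
t31.8 tcp [561.3  36.1  54.1] yaw -5.14 F [ 0.1  0.  -1. ] T [-0.01 -0.    0.06] gap 9.2 q [-0.17  0.02 -0.27  1.28  0.   -0.08]
TCP in rack: x -19.8 y 109.2
```

Emit:
jog_arm(rotation=[[0, 0, 0], [0, 0, 0], [0, 0, 0]], delta_pos=[[0, 0.4, 0], [0, 0.4, 0], [0, 0, 0]], jaw=[0.5, 0.5, 0.5])

```text
time_s: 32.02
tool_pos: [0.5612, 0.0362, 0.0458]
orientation: [-0.706, 0.032, -0.031, 0.706]
wrist_force: [0.6, 0.1, -0.6]
finger_gap: 0.009
```

Emit:
jog_arm(rotation=[[0, 0, 0], [0, 0, 0], [0, 0, 0]], delta_pos=[[0, 0.2, 0], [0, 0.2, 0], [0, 0, 0]], jaw=[0.5, 0.5, 0.5])

```text
time_s: 32.27
tool_pos: [0.5615, 0.0361, 0.0424]
orientation: [-0.706, 0.032, -0.032, 0.706]
wrist_force: [-0.1, -0.4, -1.4]
finger_gap: 0.0091
```

Emit:
jog_arm(rotation=[[0, 0, 0], [0, 0, 0]], delta_pos=[[0, 0.15, 0], [0, 0, 0]], jaw=[0.5, 0.5])

```text
time_s: 32.43
tool_pos: [0.5617, 0.0361, 0.0411]
orientation: [-0.706, 0.032, -0.032, 0.706]
wrist_force: [-0.1, 0.7, -1.0]
finger_gap: 0.0094
```

```bash
python3 -c "
from h import *
s=rs()"
```

```text
t32.4 tcp [561.7  36.1  41.1] yaw -5.14 F [-0.1  0.7 -1. ] T [ 0.06 -0.02 -0.02] gap 9.4 q [-0.17  0.03 -0.28  1.26  0.   -0.08]
TCP in rack: x -19.5 y 109.2
```

Emit:
jog_arm(rotation=[[0, 0, 0], [0, 0, 0]], delta_pos=[[0, 0.1, 0], [0, 0, 0]], jaw=[0.5, 0.5])

```text
time_s: 32.6
tool_pos: [0.5619, 0.0361, 0.041]
orientation: [-0.706, 0.032, -0.032, 0.706]
wrist_force: [-2.3, 0.2, 4.5]
finger_gap: 0.0092
```

Emit:
jog_arm(rotation=[[0, 0, 0], [0, 0, 0]], delta_pos=[[0, 0.1, 0], [0, 0, 0]], jaw=[0.5, 0.5])

```text
time_s: 32.77
tool_pos: [0.5619, 0.0361, 0.041]
orientation: [0.706, -0.031, 0.032, -0.706]
wrist_force: [-6.8, 0.9, 12.9]
finger_gap: 0.0096
```

Emit:
jog_arm(rotation=[[0, 0, 0], [0, 0, 0]], delta_pos=[[0, 0.1, 0], [0, 0, 0]], jaw=[0.5, 0.5])

```text
time_s: 32.93
tool_pos: [0.5619, 0.0361, 0.0409]
orientation: [0.707, -0.031, 0.032, -0.706]
wrist_force: [-11.5, 1.5, 21.4]
finger_gap: 0.0093
```

```bash
python3 -c "
from h import *
s=rs()"
```

```text
t32.9 tcp [561.9  36.1  40.9] yaw -5.12 F [-11.5   1.5  21.4] T [ 0.34  2.29 -0.02] gap 9.3 q [-0.17  0.03 -0.28  1.26 -0.   -0.08]
TCP in rack: x -19.3 y 109.2
```

Seated (hard stop at TCP z 41, as computed). Ease off and turn CCW.

Emit:
jog_arm(rotation=[[0, 0, 0], [0, -5, 0], [0, -5, 0], [0, -5, 0], [0, -5, 0], [0, 0, 0]], delta_pos=[[0, -0.22, 0], [0, 0, 0], [0, 0, 0], [0, 0, 0], [0, 0, 0], [0, 0, 0]], jaw=[0.5, 0.5, 0.5, 0.5, 0.5, 0.5], squeeze=90)

```text
time_s: 33.43
tool_pos: [0.5622, 0.0358, 0.0411]
orientation: [0.701, 0.093, -0.092, -0.701]
wrist_force: [-0.3, -1.0, 3.6]
finger_gap: 0.0087
```

```bash
python3 -c "
from h import *
s=rs()"
```

```text
t33.4 tcp [562.2  35.8  41.1] yaw 15.07 F [-0.3 -1.   3.6] T [-0.25  0.15 -0.03] gap 8.7 q [-0.17  0.03 -0.28  1.26 -0.   -0.43]
TCP in rack: x -19.0 y 109.0
```

Turning smoothly. Continue to the stop.

Emit:
jog_arm(rotation=[[0, -5, 0], [0, -5, 0], [0, -5, 0], [0, -5, 0], [0, -5, 0], [0, -5, 0], [0, 0, 0]], delta_pos=[[0, 0, 0], [0, 0, 0], [0, 0, 0], [0, 0, 0], [0, 0, 0], [0, 0, 0], [0, 0, 0]], jaw=[0.5, 0.5, 0.5, 0.5, 0.5, 0.5, 0.5])

```text
time_s: 34.02
tool_pos: [0.5625, 0.0351, 0.0411]
orientation: [0.654, 0.27, -0.27, -0.653]
wrist_force: [0.5, -3.9, 2.7]
finger_gap: 0.009
```

Emit:
jog_arm(rotation=[[0, -5, 0], [0, -5, 0], [0, -5, 0], [0, -4, 0], [0, 0, 0]], delta_pos=[[0, 0, 0], [0, 0, 0], [0, 0, 0], [0, 0, 0], [0, 0, 0]], jaw=[0.5, 0.5, 0.5, 0.5, 0.5])

```text
time_s: 34.43
tool_pos: [0.563, 0.0348, 0.0412]
orientation: [0.602, 0.374, -0.373, -0.599]
wrist_force: [3.0, -6.6, 0.8]
finger_gap: 0.0088
```

```bash
python3 -c "
from h import *
s=rs()"
```

```text
t34.4 tcp [563.   34.8  41.2] yaw 63.76 F [ 3.  -6.6  0.8] T [-1.43 -0.79 -0.03] gap 8.8 q [-0.17  0.03 -0.28  1.26 -0.   -1.28]
TCP in rack: x -18.1 y 108.1
```

Emit:
jog_arm(rotation=[[0, -4, 0], [0, -4, 0], [0, -3, 0], [0, 0, 0]], delta_pos=[[0, 0, 0], [0, 0, 0], [0, 0, 0], [0, 0, 0]], jaw=[0.5, 0.5, 0.5, 0.5])

```text
time_s: 34.77
tool_pos: [0.5633, 0.0347, 0.0412]
orientation: [0.563, 0.429, -0.429, -0.561]
wrist_force: [3.5, -7.1, 0.2]
finger_gap: 0.0088
```

```bash
python3 -c "
from h import *
s=rs()"
```

```text
t34.8 tcp [563.3  34.7  41.2] yaw 74.69 F [ 3.5 -7.1  0.2] T [-1.56 -1.12 -0.03] gap 8.8 q [-0.17  0.03 -0.28  1.25 -0.   -1.47]
TCP in rack: x -17.8 y 108.0
```

Emit:
jog_arm(rotation=[[0, -3, 0], [0, -2, 0], [0, 0, 0]], delta_pos=[[0, 0, 0], [0, 0, 0], [0, 0, 0]], jaw=[0.5, 0.5, 0.5])

```text
time_s: 35.02
tool_pos: [0.5634, 0.0347, 0.0412]
orientation: [0.545, 0.453, -0.452, -0.542]
wrist_force: [5.4, -6.7, -0.7]
finger_gap: 0.0088
```

```bash
python3 -c "
from h import *
s=rs()"
```

```text
t35.0 tcp [563.4  34.7  41.2] yaw 79.58 F [ 5.4 -6.7 -0.7] T [-1.55 -1.33 -0.62] gap 8.8 q [-0.17  0.03 -0.28  1.25 -0.   -1.56]
TCP in rack: x -17.7 y 107.9
```

Emit:
jog_arm(rotation=[[0, -2, 0], [0, -1, 0], [0, 0, 0]], delta_pos=[[0, 0, 0], [0, 0, 0], [0, 0, 0]], jaw=[0.5, 0.5, 0.5])

```text
time_s: 35.27
tool_pos: [0.5634, 0.0347, 0.0412]
orientation: [0.533, 0.466, -0.466, -0.53]
wrist_force: [4.8, -5.7, -0.3]
finger_gap: 0.009
```

```bash
python3 -c "
from h import *
s=rs();c=camera('side');u=pix(c,[.55,-.03,.03]).astype(int);save(c,'l1.png',(u[0]-40,u[1]-35,u[0]+40,u[1]+25),10)
W=world(c)*1000;a=np.radians(RY);q=np.stack([(W[...,0]-RO[0])*np.cos(a)+(W[...,1]-RO[1])*np.sin(a),-(W[...,0]-RO[0])*np.sin(a)+(W[...,1]-RO[1])*np.cos(a)],-1)
m=(abs(q[...,0]+68)<8)&(abs(q[...,1])<140)&(W[...,2]>14)&(W[...,2]<60);p=q[m];print(m.sum(),'gate y',np.percentile(p[:,1],[2,10,50,90]))
"
```

```text
t35.3 tcp [563.4  34.7  41.2] yaw 82.46 F [ 4.8 -5.7 -0.3] T [-1.49 -1.35 -1.27] gap 9.0 q [-0.17  0.03 -0.28  1.25 -0.   -1.61]
TCP in rack: x -17.6 y 107.9
68 gate y [ 7.32949379 11.43118326 33.93554275 90.60362036]
```

View pics/l1.png

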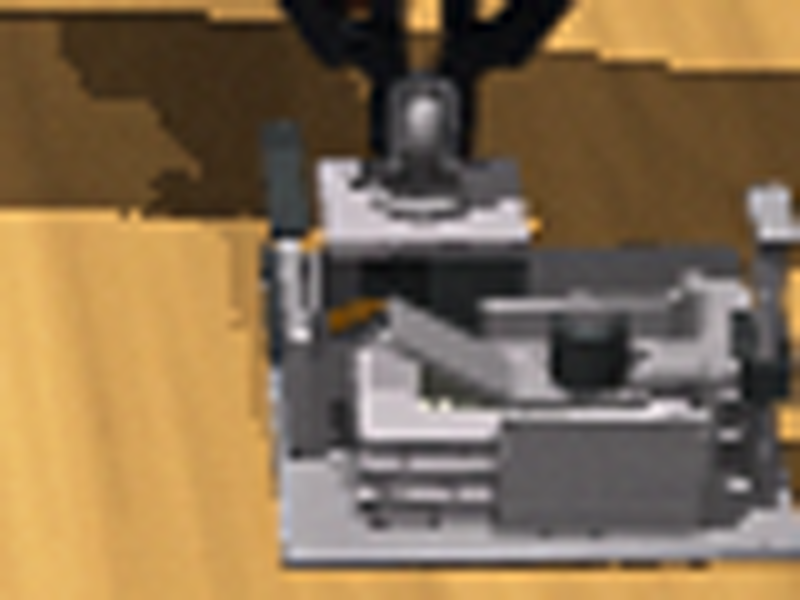

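The crop shows the gate across in front of the tins (orange tip at crop (355,310), gate plate at (320,390)). Measured gate edge is at rack y ≈ 10, and torque rises against the stop. Turn back home.

Emit:
jog_arm(rotation=[[0, 6, 0], [0, 6, 0], [0, 6, 0], [0, 6, 0], [0, 6, 0], [0, 6, 0], [0, 6, 0], [0, 6, 0]], delta_pos=[[0, 0, 0], [0, 0, 0], [0, 0, 0], [0, 0, 0], [0, 0, 0], [0, 0, 0], [0, 0, 0], [0, 0, 0]], jaw=[0.5, 0.5, 0.5, 0.5, 0.5, 0.5, 0.5, 0.5])

```text
time_s: 35.98
tool_pos: [0.5623, 0.0354, 0.0411]
orientation: [0.676, 0.208, -0.208, -0.675]
wrist_force: [0.6, -2.9, 4.5]
finger_gap: 0.0092
```

Emit:
jog_arm(rotation=[[0, 6, 0], [0, 6, 0], [0, 6, 0], [0, 6, 0], [0, 6, 0], [0, 6, 0], [0, 4, 0], [0, 0, 0]], delta_pos=[[0, 0, 0], [0, 0, 0], [0, 0, 0], [0, 0, 0], [0, 0, 0], [0, 0, 0], [0, 0, 0], [0, 0, 0]], jaw=[0.5, 0.5, 0.5, 0.5, 0.5, 0.5, 0.5, 0.5])

```text
time_s: 36.65
tool_pos: [0.5621, 0.0364, 0.041]
orientation: [-0.706, 0.034, -0.035, 0.706]
wrist_force: [0.2, 0.5, 5.6]
finger_gap: 0.0094
```

```bash
python3 -c "
from h import *
s=rs()"
```

```text
t36.6 tcp [562.1  36.4  41. ] yaw -5.57 F [0.2 0.5 5.6] T [ 0.18  0.07 -0.06] gap 9.4 q [-0.17  0.03 -0.28  1.26  0.   -0.07]
TCP in rack: x -19.1 y 109.5
```

Emit:
jog_arm(rotation=[[0, 3, 0], [0, 2, 0], [0, 0, 0]], delta_pos=[[0, 0, 0], [0, 0, 0], [0, 0, 0]], jaw=[0.5, 0.5, 0.5])

```text
time_s: 36.9
tool_pos: [0.5621, 0.0365, 0.041]
orientation: [-0.704, 0.063, -0.064, 0.705]
wrist_force: [-0.2, 2.0, 4.8]
finger_gap: 0.0089
```

```bash
python3 -c "
from h import *
s=rs()"
```

```text
t36.9 tcp [562.1  36.5  41. ] yaw -10.29 F [-0.2  2.   4.8] T [ 0.29 -0.01  0.01] gap 8.9 q [-0.17  0.03 -0.28  1.26  0.    0.01]
TCP in rack: x -19.2 y 109.6
```

Emit:
jog_arm(rotation=[[0, 2, 0], [0, 1, 0], [0, 0, 0]], delta_pos=[[0, 0, 0], [0, 0, 0], [0, 0, 0]], jaw=[0.5, 0.5, 0.5])

```text
time_s: 37.15
tool_pos: [0.5621, 0.0365, 0.041]
orientation: [-0.702, 0.081, -0.082, 0.703]
wrist_force: [-0.1, 1.3, 5.5]
finger_gap: 0.0093
```

```bash
python3 -c "
from h import *
s=rs()"
```

```text
t37.1 tcp [562.1  36.5  41. ] yaw -13.21 F [-0.1  1.3  5.5] T [ 0.39 -0.04  0.23] gap 9.3 q [-0.17  0.03 -0.28  1.26  0.    0.06]
TCP in rack: x -19.1 y 109.7
```

Emit:
jog_arm(rotation=[[0, 2, 0], [0, 0, 0], [0, -5, 0], [0, -5, 0], [0, 0, 0], [0, 0, 0]], delta_pos=[[0, 0, 0], [0, 0, 0], [0, 0, 0], [0, 0, 0], [0, 0, 0], [0, 0, 0]], jaw=[0.5, 0.5, 0.5, 0.5, 0.5, 0.5])

```text
time_s: 37.65
tool_pos: [0.5621, 0.0363, 0.041]
orientation: [-0.706, 0.031, -0.032, 0.707]
wrist_force: [-0.4, 1.4, 4.8]
finger_gap: 0.0087
```

Emit:
jog_arm(rotation=[[0, 0, 0], [0, 0, 0], [0, 0, 0], [0, 0, 0]], delta_pos=[[0, -0.3, 0], [0, -0.3, 0], [0, -0.4, 0], [0, 0, 0]], jaw=[0.5, 0.5, 0.5, 0.5])

```text
time_s: 37.98
tool_pos: [0.562, 0.036, 0.0512]
orientation: [-0.706, 0.032, -0.032, 0.706]
wrist_force: [0.0, 0.3, -1.1]
finger_gap: 0.0088
```

```bash
python3 -c "
from h import *
s=rs()"
```

```text
t38.0 tcp [562.   36.   51.2] yaw -5.15 F [ 0.   0.3 -1.1] T [-0.03 -0.01 -0.  ] gap 8.8 q [-0.17  0.02 -0.27  1.28  0.   -0.08]
TCP in rack: x -19.2 y 109.2
```

Emit:
jog_arm(rotation=[[0, 0, 0], [0, 0, 0], [0, 0, 0], [0, 0, 0], [0, 0, 0], [0, 0, 0], [0, 0, 0]], delta_pos=[[0, -0.6, 0], [0, -0.8, 0], [0, -1.0, 0], [0, -1.5, 0], [0, -1.8, 0], [0, 0, 0], [0, 0, 0]], jaw=[0.5, 0.5, 0.5, 0.5, 0.5, 0.5, 0.5])

```text
time_s: 38.57
tool_pos: [0.5628, 0.0359, 0.1092]
orientation: [0.706, -0.031, 0.033, -0.706]
wrist_force: [0.9, 1.2, -0.5]
finger_gap: 0.0092
```

```bash
python3 -c "
from h import *
s=rs()
c=camera('side');print([ (o[0],round(o[3]-o[2],2)) for o in keyoff(c,s)])
plan([(576.2,293.4,107,16.75,.5)])"
```

```text
t38.6 tcp [562.8  35.9 109.2] yaw -5.14 F [ 0.9  1.2 -0.5] T [-0.02  0.02  0.02] gap 9.2 q [-0.17 -0.01 -0.19  1.38  0.   -0.08]
TCP in rack: x -18.4 y 109.1
[('collar', np.float64(0.04)), ('collar', np.float64(0.04)), ('collar', np.float64(0.54)), ('bit', np.float64(0.15)), ('bit', np.float64(0.15)), ('bit', np.float64(0.15))]
(576.2, 293.4, 107, 16.75) n 8 wy -2.74 jaw 0.5 [[-0.11, 0.01, 3.22], [0.04, 0.01, 3.22], [0.2, 0.01, 3.22], [0.35, 0.01, 3.2], [0.5, 0.01, 3.18], [0.65, 0.01, 3.16], [0.8, 0.01, 3.12], [0.95, 0.01, 3.08]]
```

Emit:
jog_arm(rotation=[[0, -2.74, 0], [0, -2.74, 0], [0, -2.74, 0], [0, -2.74, 0], [0, -2.74, 0], [0, -2.74, 0], [0, -2.74, 0], [0, -2.74, 0]], delta_pos=[[-0.11, 0, 3.22], [0.04, 0, 3.22], [0.2, 0, 3.22], [0.35, 0, 3.2], [0.5, 0, 3.18], [0.65, 0, 3.16], [0.8, 0, 3.12], [0.95, 0, 3.08]], jaw=[0.5, 0.5, 0.5, 0.5, 0.5, 0.5, 0.5, 0.5])

```text
time_s: 39.28
tool_pos: [0.5749, 0.2949, 0.1062]
orientation: [0.699, 0.103, -0.105, -0.699]
wrist_force: [1.1, -0.7, -1.6]
finger_gap: 0.0093
```

Emit:
jog_arm(rotation=[[0, 0, 0], [0, 0, 0], [0, 0, 0], [0, 0, 0]], delta_pos=[[0, 1.5, 0], [0, 1.3, 0], [0, 0, 0], [0, 0, 0]], jaw=[0.5, 0.5, 0.5, 0.5])

```text
time_s: 39.62
tool_pos: [0.5744, 0.2923, 0.0776]
orientation: [0.7, 0.102, -0.104, -0.699]
wrist_force: [0.3, 0.2, 0.2]
finger_gap: 0.0091
```

```bash
python3 -c "
from h import *
s=st()
plan([(576.2,293.4,70,16.75,.5)])
c=camera('top')
W=world(c)*1000;a=np.radians(RY);q=np.stack([(W[...,0]-RO[0])*np.cos(a)+(W[...,1]-RO[1])*np.sin(a),-(W[...,0]-RO[0])*np.sin(a)+(W[...,1]-RO[1])*np.cos(a)],-1)
m=(abs(q[...,0]+68)<6)&(abs(q[...,1])<140)&(W[...,2]>50)&(W[...,2]<64);p=q[m];print(m.sum(),'gate y',np.percentile(p[:,1],[1,5,50,95,99]))
"
```

```text
t39.6 tcp [574.4 292.3  77.6] yaw 16.72 F [0.3 0.2 0.2] T [-0.   -0.01  0.01] gap 9.1 q [ 0.27  0.26  0.03  1.35 -0.   -0.02]
(576.2, 293.4, 70, 16.75) n 1 wy -0.03 jaw 0.5 [[0.2, 0.76, 0.05]]
159 gate y [ 13.22912689  18.7305456   83.98666683 133.26534514 139.00320553]
```

Emit:
jog_arm(rotation=[[0, 0, 0], [0, 0, 0], [0, 0, 0], [0, 0, 0]], delta_pos=[[0.2, 0.3, 0.05], [0, 0.3, 0], [0, 0, 0], [0, 0, 0]], jaw=[0.5, 0.5, 0.5, 0.5])

```text
time_s: 40.0
tool_pos: [0.5777, 0.2942, 0.0736]
orientation: [-0.7, -0.103, 0.103, 0.7]
wrist_force: [-0.4, -0.7, -0.7]
finger_gap: 0.0091
```

Emit:
jog_arm(rotation=[[0, 0, 0], [0, 0, 0], [0, 0, 0]], delta_pos=[[0, 0.4, 0], [0, 0.4, 0], [0, 0, 0]], jaw=[0.5, 0.5, 0.5])

```text
time_s: 40.25
tool_pos: [0.577, 0.2943, 0.0644]
orientation: [0.7, 0.103, -0.104, -0.7]
wrist_force: [-1.1, 0.5, -1.0]
finger_gap: 0.009
```

```bash
python3 -c "
from h import *
s=st()
plan([(576.2,293.4,40,16.75,.5)])"
```

```text
t40.2 tcp [577.  294.3  64.4] yaw 16.78 F [-1.1  0.5 -1. ] T [-0.05  0.08 -0.01] gap 9.0 q [ 0.27  0.27  0.02  1.32  0.   -0.02]
(576.2, 293.4, 40, 16.75) n 1 wy 0.03 jaw 0.5 [[-0.1, 2.44, -0.07]]
```

Entering freely (slack 3.5 mm). Continue down to TCP z ≈ 36.

Emit:
jog_arm(rotation=[[0, 0, 0], [0, 0, 0], [0, 0, 0], [0, 0, 0], [0, 0, 0]], delta_pos=[[-0.05, 0.6, -0.05], [0, 0.6, 0], [0, 0.6, 0], [0, 0.5, 0], [0, 0, 0]], jaw=[0.5, 0.5, 0.5, 0.5, 0.5])

```text
time_s: 40.67
tool_pos: [0.5762, 0.2936, 0.0407]
orientation: [0.7, 0.102, -0.104, -0.699]
wrist_force: [-0.1, 0.0, -1.2]
finger_gap: 0.0088
```

Emit:
jog_arm(rotation=[[0, 0, 0], [0, 0, 0], [0, 0, 0]], delta_pos=[[0, 0.3, 0], [0, 0.15, 0], [0, 0, 0]], jaw=[0.5, 0.5, 0.5])

```text
time_s: 40.92
tool_pos: [0.5771, 0.2939, 0.0378]
orientation: [-0.7, -0.103, 0.103, 0.7]
wrist_force: [-0.2, -0.1, -0.9]
finger_gap: 0.0087
```

```bash
python3 -c "
from h import *
s=st()"
```

```text
t40.9 tcp [577.1 293.9  37.8] yaw 16.78 F [-0.2 -0.1 -0.9] T [-0.02 -0.01 -0.02] gap 8.7 q [ 0.27  0.28 -0.01  1.28  0.   -0.02]
```

Emit:
jog_arm(rotation=[[0, 0, 0], [0, 0, 0], [0, 0, 0]], delta_pos=[[0, 0.15, 0], [0, 0, 0], [0, 0, 0]], jaw=[0.5, 0.5, 0.5])

```text
time_s: 41.17
tool_pos: [0.5773, 0.2939, 0.0366]
orientation: [-0.7, -0.103, 0.103, 0.7]
wrist_force: [0.4, 0.7, -0.4]
finger_gap: 0.0085
```

Emit:
jog_arm(rotation=[[0, 0, 0], [0, 0, 0]], delta_pos=[[0, 0.1, 0], [0, 0, 0]], jaw=[0.5, 0.5])

```text
time_s: 41.33
tool_pos: [0.5775, 0.294, 0.0361]
orientation: [-0.699, -0.103, 0.103, 0.7]
wrist_force: [-1.3, 0.1, 2.9]
finger_gap: 0.0089
```

```bash
python3 -c "
from h import *
s=st()"
```

```text
t41.3 tcp [577.5 294.   36.1] yaw 16.78 F [-1.3  0.1  2.9] T [-0.07  0.25 -0.01] gap 8.9 q [ 0.27  0.29 -0.01  1.27  0.   -0.02]
```

Seated at the same height as at the grasp. Release, lift and withdraw.

Emit:
jog_arm(rotation=[[0, 0, 0], [0, 0, 0], [0, 0, 0], [0, 0, 0], [0, 0, 0]], delta_pos=[[0, 0, 0], [0, 0, 0], [0, 0, 0], [0, 0, 0], [0, 0, 0]], jaw=[1.5, 2.5, 4, 4, 4])

```text
time_s: 41.75
tool_pos: [0.5772, 0.2939, 0.0355]
orientation: [-0.7, -0.103, 0.103, 0.7]
wrist_force: [-0.6, -0.5, -0.3]
finger_gap: 0.04
```

Emit:
jog_arm(rotation=[[0, 0, 0], [0, 0, 0], [0, 0, 0], [0, 0, 0], [0, 0, 0], [0, 0, 0]], delta_pos=[[0, -1.0, 0], [0, -2.0, 0], [0, -3.0, 0], [0, -3.0, 0], [0, -3.0, 0], [0, 0, 0]], jaw=[4, 4, 4, 4, 4, 4])

```text
time_s: 42.25
tool_pos: [0.5801, 0.2947, 0.1638]
orientation: [-0.699, -0.107, 0.1, 0.7]
wrist_force: [0.4, 1.0, 1.1]
finger_gap: 0.04
```

Emit:
jog_arm(rotation=[[0, 0, 0], [0, 0, 0], [0, 0, 0], [0, 0, 0], [0, 0, 0], [0, 0, 0], [0, 0, 0]], delta_pos=[[-2.5, -0.3, -1.5], [-2.5, -0.3, -1.5], [-2.5, -0.3, -1.5], [-2.5, -0.3, -1.5], [-2.5, 0, -1.5], [0, 0, 0], [0, 0, 0]], jaw=[4, 4, 4, 4, 4, 4, 4])

```text
time_s: 42.83
tool_pos: [0.479, 0.1854, 0.1685]
orientation: [-0.7, -0.103, 0.102, 0.7]
wrist_force: [0.5, 0.5, -0.6]
finger_gap: 0.04
```

```bash
python3 -c "
from h import *
st();c=camera('top');d=camera('side')
A=cv2.resize(c['pixels'][100:200,130:510],(800,211),interpolation=cv2.INTER_CUBIC)
u=pix(d,[.57,-.03,.03]).astype(int);v=pix(d,[.575,.293,.07]).astype(int)
B=cv2.resize(d['pixels'][u[1]-28:u[1]+28,u[0]-30:u[0]+34],(427,374),interpolation=cv2.INTER_CUBIC)
C=cv2.resize(d['pixels'][v[1]-28:v[1]+28,v[0]-28:v[0]+28],(373,374),interpolation=cv2.INTER_CUBIC)
cv2.imwrite('pics/f1.png',np.vstack([A,np.hstack([B,C])])[:,:,::-1])
W=world(c)*1000
w=W[135:185,185:235].reshape(-1,3);k=w[w[:,2]>58];print('key',len(k),np.median(k,0).round(1),np.percentile(k[:,2],[50,90,98]))
a=np.radians(RY);q=np.stack([(W[...,0]-RO[0])*np.cos(a)+(W[...,1]-RO[1])*np.sin(a),-(W[...,0]-RO[0])*np.sin(a)+(W[...,1]-RO[1])*np.cos(a)],-1);z=W[...,2]
m=(abs(q[...,0]+68)<8)&(abs(q[...,1])<140)&(z>51)&(z<64);print('gate y',np.percentile(q[m][:,1],[1,5,50,95]))
m=(q[...,0]>-60)&(q[...,0]<0)&(abs(q[...,1])<26)&(z>30)&(z<50);print('pile',np.percentile(q[m][:,0],[0,2]),np.median(z[m]))
"
```

```text
t42.8 tcp [479.  185.4 168.5] yaw 16.70 F [ 0.5  0.5 -0.6] T [ 0.11 -0.06  0.03] gap 40.0 q [ 0.11 -0.17 -0.24  1.5   0.   -0.18]
key 2434 [422.6 142.4 671.2] [671.15716572 682.41559714 684.87582221]
gate y [ 13.26722568  20.77993724  87.04488669 131.78835218]
pile [-49.07849719 -48.48403054] 42.80529422332616
```

View pics/f1.png

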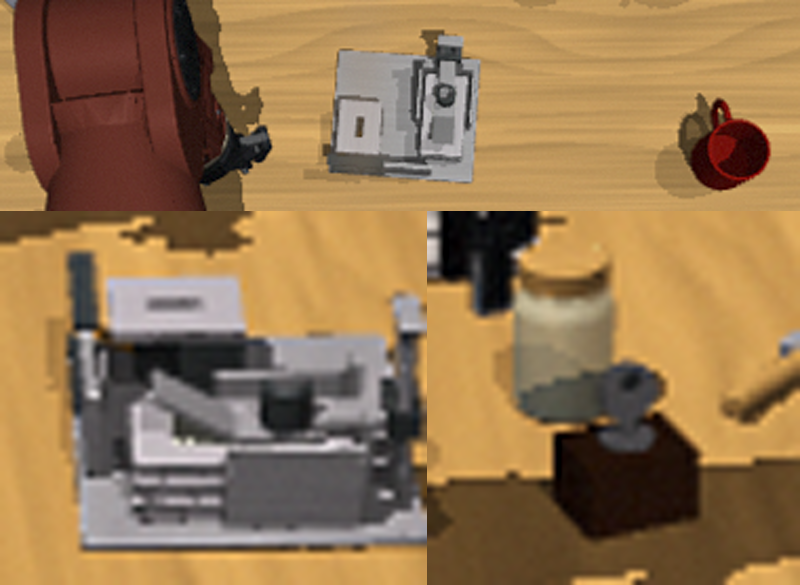

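The picture shows the key upright with its collar on the stand (right, (625,410)), the gate across at (85,430), three tins in a flush pile under the arm, and the mug and jar standing. Handing in.

```bash
python3 -c "
from plant import sign_off
print(sign_off())"
```

```text
the job is handed in; nothing more can be done
None
```

The job is done and handed in at about 43 s. Three pale tins were on the sill; I left the blue look-alike alone.

**Tins:** I slid each tin in until it touched the back stop. The final check put the pile's tail at rack x -49 mm, which is home, and its top at about 43 mm, with the arm resting on it.

**Lock and gate:** The key seated in the lock at the expected height and turned counter-clockwise until torque rose at the stop. I then turned it back to the home stop and drew it out without snagging. The gate stayed across, its leading edge at rack y about 10–13 mm.

**Key and bystanders:** The key went back down to the same height it was taken from. The last picture shows it upright with its collar on the stand, and the mug and jar still standing.

**Checks that disagreed or failed:**
- **Fingertips:** They sat about 25–30 mm higher above the reported TCP than the description suggests. The first four tries at a tin closed above it or onto its top; I then used measured offsets.
- **Last key check from above:** The numeric reading failed because the robot arm blocked the camera, so the key's final state rests on the side picture and the seating contact.

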